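# Ratchet the sample cup up to its sprung cover and let it down again

### The arm

A 6-joint arm with a two-finger parallel gripper is mounted at the origin on a cart in front of the work surface, level with it; the furniture and walls round the work are solid. World frame = base frame: x ahead of the robot, y to its left, z up, the work surface at z = 0. Lengths are in mm, angles in rad, forces in N, time in s.
With the tool pointing down it reaches from about 350 to 875 mm from the base axis. Payload 4.2 kg.
Tool frame: the origin (TCP) lies at the very end of the fingers, on their centre line; the grasp point (between the pads) lies 19 mm behind it (arm.grip_point_offset is the distance from the TCP to the grasp point, in mm); z points along the fingers, y is the direction in which the jaws open and shut (so a half turn about z gives the same grasp; the last joint's range is limited). The gripper opens to 85 mm and grips with 20 to 120 N. Pads are 22 mm wide; open, the fingers measure 114 mm over their backs; the gripper's body (76 mm by 85 mm) begins 54 mm behind the grasp point. The pads swing forward as they close: fully open they stand 13 mm farther back than shut.
Start: joints at [1.423, 0.385, 0.008, 0, -1.194, -0.259], TCP at [247.262, 573.987, 231.312] pointing down, gripper open.
Joint ranges: [-3.14, 3.14], [-1.21, 2.06], [-1.07, 1.41], [-3.16, 2.05], [-2.99, -0.16], [-3.1, 3.1]. Speed limits (rad/s): [2.79, 2.79, 3.14, 3.14, 3.14, 3.14].

### API

Orientations are given as a unit quaternion [x, y, z, w].
In Python, from bench import arm gives the robot as it stands.
- The arm moves only by the tool drive_tool, never from a script. Its argument "steps" is a list of rows, each a list of 5 numbers: the shift along the tool's x, y, z in m, then the turn about the tool's z in degrees, then the finger opening in m, from 0 to 0.0854. A call has 1 to 20 rows; each row shifts and turns the commanded pose from where the row before left it, along the tool's axes as they then stand; what a row does not reach is not made up. A row lasts 1/10 s, in which the tool goes at most 50 mm and 8.59 degrees, less where a joint would pass 70% of its speed; a pose out of reach is approached as far as the arm can. A call is refused whole if a number of a shift passes 0.05 or a number of a turn 8.59, either way. A call with a gripper value outside its range is refused whole. The fingers move at their own pace and stop on an object; the grip force is fixed at half the most. Time passes only in rows, so rows that do not move let the fingers close. It gives the time, the measured TCP pose, the force and the opening at its end, in the units of the state.
- arm.read_state(): the state, without advancing time (a new reading comes with each control period).
- arm.get_image(name): name is "scene" or "top" or "wrist"; returns (picture, depth): 480x640x3 uint8, blue, green, red; 480x640 float32, mm along the optical axis (not along the pixel's ray), 0 where there is no reading.
- arm.camera_params(name): a dict with "K" (3x3 intrinsics, pixels), "dist" ([k1, k2, p1, p2, k3] as OpenCV has them; the pictures are not rectified), "world_to_cam" (4x4, takes a point from world to camera coordinates); the wrist camera has in their place "mount" (4x4, takes a point from camera to tool coordinates, whose origin is the TCP and whose axes are the flange's). Camera axes: x right, y up, looking along -z (the intrinsics and any distortion apply to the point x, -y, -z); pixel columns grow to the right and rows downward; lengths in mm; the calibration is good to about 2 mm. A picture is of the moment at which its call begins: read the wrist's pose just before it. camera_params takes no time and is no camera call.
- arm.job_done(): hands the job in, once; it reports no verdict.
The state is a dict: "clock": time; "joints": joint angles; "joint_vel": joint speeds; "joint_efforts": joint torques, N m; "position": TCP position; "ee_rot": TCP orientation; "contact_force": force on the tool from outside, world axes, zero at the start; "wrist_torque": the same for the moment, N m; "gripper_width": finger opening in mm.
Only numpy, scipy, OpenCV 4.12 (cv2) and the standard library are available. Lean on these libraries where they do the work, as an engineer would, in place of code of your own. Each camera call takes 0.05 s, during which the arm holds its last target.

### The job

Do a lid check on the ratchet stand: by the blue handle, raise the carriage with the sample cup, tooth by tooth, to the first notch where the cup clearly holds the sprung white cover lifted, and let go so that the ratchet alone keeps it there for two seconds. The cover is set at a different height each time, so feel for it, and do not press it a notch further. Then press the red release lever gently down until the carriage has sunk all the way to the bottom, and let go of the lever.

Things in the scene. Friction and masses are not known exactly. Their poses are not given: they have to be found in the camera images.
- stand: Fixed ratchet stand, grey base 108 x 215 x 12 mm, aluminium guide column 170 mm tall. Origin on the table under the toothed rail; z up, x away from the operator's side, y to the stand's left. In stand axes (mm): handle at x -60 y 0, red lever pad at x 0 y -100, cup and cover at x 0 y +85.
- carriage (a joint): Height of the carriage (m): 0 down on its stop, 0.068 at most. It slides straight up and down, weighs 0.3 to 0.5 kg, is viscously damped (70 N per m/s; sinks by itself at about 5 cm/s with the pawl lifted) and stands down or in the first notch at the start. The pawl carries it in notches at about 0.0065, 0.0145, 0.0225 ... 0.0625 (every 8 mm).
- rail_top (a point): Top of the toothed steel rail, 160 mm above the table with the carriage down. Going up, each tooth pushes the sprung pawl aside, which adds up to some 6 N to the lift; this vanishes once the pawl clicks in, at most 1.5 mm above the notch. With the pawl in, the carriage cannot go down below that notch.
- handle (a point): Grasp point on the blue handle, 92 mm above the table with the carriage down: an upright block 30 mm along stand x, 24 mm along stand y (grip across y, from above), top 22 mm above this point; foot 40 mm below it, where an arm from the rail joins. Moves with the carriage. 40 mm of free room round it.
- cup_holder: Holder on the carriage with the sample cup (26 mm across, 28 mm tall) fixed in it; origin at the middle of the cup's rim, 71 mm above the table with the carriage down. z up.
- post_top (a point): Top of the steel post, 200 mm above the table, at the stand's left end, on whose grey clamp the white cover (40 mm disc) hangs over the cup. Not measured: the cover's underside is 20 to 52 mm above the rim with the carriage down. It begins to lift at about 4.5 N and takes 0.75 N more per mm (6 N per notch), 18 mm at most; more than 15 N spoils it.
- lever_pad: Red pad of the release lever, 30 mm along stand x, 36 mm along stand y, 8 mm thick; origin at the middle of its top face, 106 mm above the table. The lever turns about a pin 85 mm towards the rail (stand +y). Pressing the pad down 14 mm or more frees the carriage; stop at about 25 mm. Takes 3 to 8 N (22 N harms it); springs back.
- pawl (a joint): Angle of the pawl and its release lever (rad): 0 at rest (pawl in the teeth), above 0.16 the nose is clear of the teeth, 0.30 at its stop.

How it is judged:
By the outcome, as a careful person would: the job done as asked, in the order asked, and still so for the second after the job is handed in, with the robot touching nothing.
It also fails if it takes over 54 s, if anything falls off the work surface, if the arm or the gripper's body presses on something with over 40 N, if the wrist force passes 120 N, or if a joint passes its speed limit or range.

## Working session

There is one attempt and no reset: what is moved stays moved. The work goes in short steps, Python scripts to look and compute and a tool call to move; the robot and the scene stay as the last step left them, time stands still between calls to the robot, and variables do not carry over. Pictures are saved under pics/ and viewed, and the job is handed in when it is done.

Besides the shell and the picture viewer there is one more tool, called after "Request:" as name(argument=value, ...) on one line, values as JSON. drive_tool: Moves the arm, as the interface text tells. Its arguments: {"type":"object","properties":{"steps":{"type":"array"}},"required":["steps"]}

```bash
mkdir -p pics; ls; python3 - <<'E'
from bench import arm
import cv2,numpy as np
s=arm.read_state();print({k:np.round(v,3) if not isinstance(v,dict) else v for k,v in s.items()})
for n in ("scene","top"):
    im,d=arm.get_image(n);cv2.imwrite(f"pics/{n}0.png",im);np.save(f"pics/{n}0.npy",d)
    p=arm.camera_params(n);print(n,p)
print(arm.camera_params("wrist"), arm.grip_point_offset)
E
```

```text
pics
{'clock': np.float64(0.0), 'joints': array([ 1.423,  0.386,  0.007, -0.   , -1.194, -0.259]), 'joint_vel': array([ 0.001,  0.001,  0.   , -0.002,  0.   , -0.   ]), 'joint_efforts': array([ 0.0000e+00, -3.9229e+01,  1.8841e+01,  4.1860e+00, -4.0000e-03,
       -0.0000e+00]), 'position': array([247.059, 573.442, 230.209]), 'ee_rot': array([ 0.979, -0.202, -0.   ,  0.001]), 'contact_force': array([ 0.405,  0.364, -0.897]), 'wrist_torque': array([ 0.063, -0.029, -0.031]), 'gripper_width': np.float64(85.394)}
scene {'K': array([[546.90498785,   0.        , 310.8796529 ],
       [  0.        , 546.90498785, 244.23277711],
       [  0.        ,   0.        ,   1.        ]]), 'dist': array([-0.05151769,  0.        ,  0.        ,  0.        ,  0.        ]), 'world_to_cam': array([[-8.76560509e-01, -4.80859480e-01, -2.03920074e-02,
         5.91134027e+02],
       [ 3.29727103e-01, -6.30846127e-01,  7.02362586e-01,
        -2.97890121e+01],
       [-3.50601926e-01,  6.08939508e-01,  7.11527206e-01,
        -9.91281971e+02],
       [ 0.00000000e+00,  0.00000000e+00,  0.00000000e+00,
      
[... 534 characters left out ...]
+02],
       [ 0.00000000e+00,  0.00000000e+00,  0.00000000e+00,
         1.00000000e+00]])}
{'K': array([[408.21674616,   0.        , 309.96158727],
       [  0.        , 408.21674616, 244.8099795 ],
       [  0.        ,   0.        ,   1.        ]]), 'dist': array([0.02713674, 0.        , 0.        , 0.        , 0.        ]), 'mount': array([[-1.13354556e-04,  9.60129999e-01,  2.79553881e-01,
         7.22155038e+01],
       [ 9.99999952e-01,  2.86819812e-05,  3.06975242e-04,
         4.51330798e-01],
       [ 2.86717980e-04,  2.79553903e-01, -9.60129956e-01,
        -1.42024060e+02],
       [ 0.00000000e+00,  0.00000000e+00,  0.00000000e+00,
         1.00000000e+00]])} 18.700000000000003
```

View pics/scene0.png

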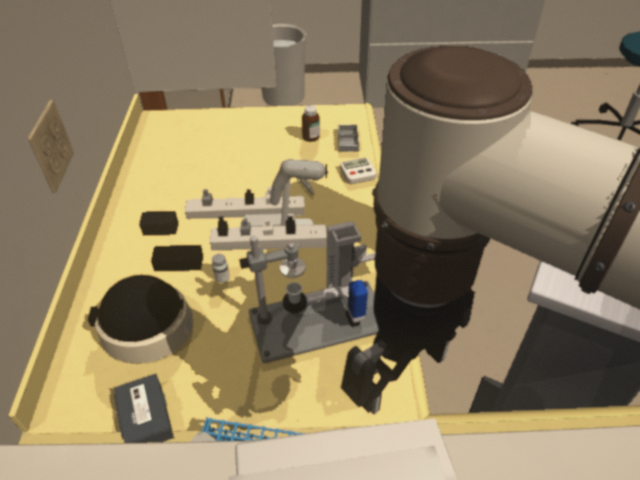

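View pics/top0.png

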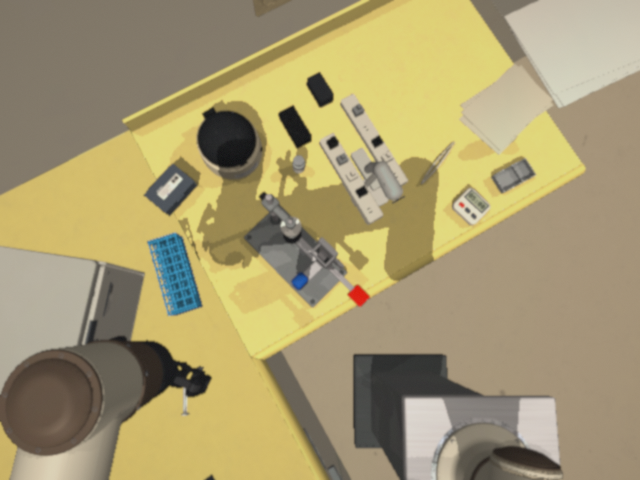

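```bash
cat > h.py <<'E'
from bench import arm
import cv2,numpy as np
def ray(n,uv,state=None):
    p=arm.camera_params(n)
    q=cv2.undistortPoints(np.array([[uv]],float),p["K"],p["dist"])[0,0]
    d=np.array([q[0],-q[1],-1.])
    M=np.linalg.inv(p["world_to_cam"])
    return M[:3,3],M[:3,:3]@d
def onz(n,uv,z):
    o,d=ray(n,uv);return o+d*(z-o[2])/d[2]
def proj(n,P):
    p=arm.camera_params(n);c=(p["world_to_cam"]@np.append(P,1))[:3]
    return cv2.projectPoints(np.array([[c[0],-c[1],-c[2]]]),np.zeros(3),np.zeros(3),p["K"],p["dist"])[0].ravel()
def tri(uv1,uv2):
    o1,d1=ray("scene",uv1);o2,d2=ray("top",uv2)
    t=np.linalg.lstsq(np.c_[d1,-d2],o2-o1,rcond=None)[0]
    a=o1+d1*t[0];b=o2+d2*t[1];return (a+b)/2,np.linalg.norm(a-b)
E
python3 - <<'E'
from h import *
im=cv2.imread("pics/top0.png");d=np.load("pics/top0.npy")
hsv=cv2.cvtColor(im,cv2.COLOR_BGR2HSV)
def blob(m,nm):
    n,l,s,c=cv2.connectedComponentsWithStats(m)
    for i in range(1,n):
        if s[i,4]>40:
            cc=cv2.minAreaRect(cv2.findContours((l==i).astype(np.uint8),0,1)[0][0])
            print(nm,s[i],c[i],cc, np.median(d[l==i]))
blob(cv2.inRange(hsv,(0,150,120),(8,255,255)),"red");blob(cv2.inRange(hsv,(110,150,40),(130,255,255)),"blue")
sc=cv2.imread("pics/scene0.png");d=np.load("pics/scene0.npy");hs=cv2.cvtColor(sc,cv2.COLOR_BGR2HSV)
blob(cv2.inRange(hs,(110,150,40),(130,255,255)),"sblue")
cv2.imwrite("pics/c1.png",cv2.resize(im[180:320,230:390],None,fx=5,fy=5,interpolation=2)[:600,:800])
cv2.imwrite("pics/c2.png",cv2.resize(sc[210:370,230:400],None,fx=4.5,fy=3.7,interpolation=2)[:600,:800])
E
```

```text
red [348 285  21  21 243] [358.42386831 295.42386831] ((358.25, 295.25), (17.677669525146484, 14.142135620117188), 45.0) 852.00507
sblue [351 281  16  35 392] [358.71683673 297.24489796] ((359.423095703125, 297.8846435546875), (33.61341094970703, 14.760132789611816), 82.87498474121094) 814.6189
```

```bash
python3 -c "
import cv2
for f in('c1','c2'):print(cv2.imread(f'pics/{f}.png').shape)"
```

```text
(600, 800, 3)
(592, 765, 3)
```

View pics/c1.png

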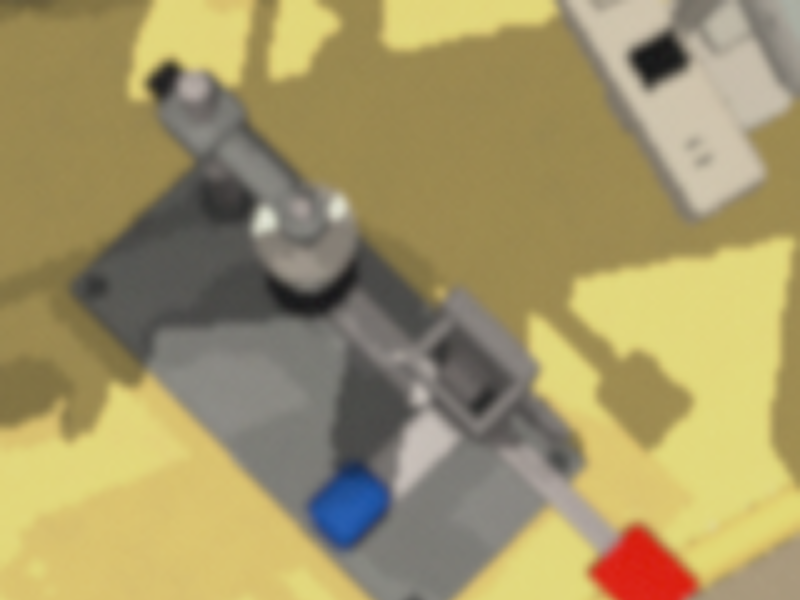

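View pics/c2.png

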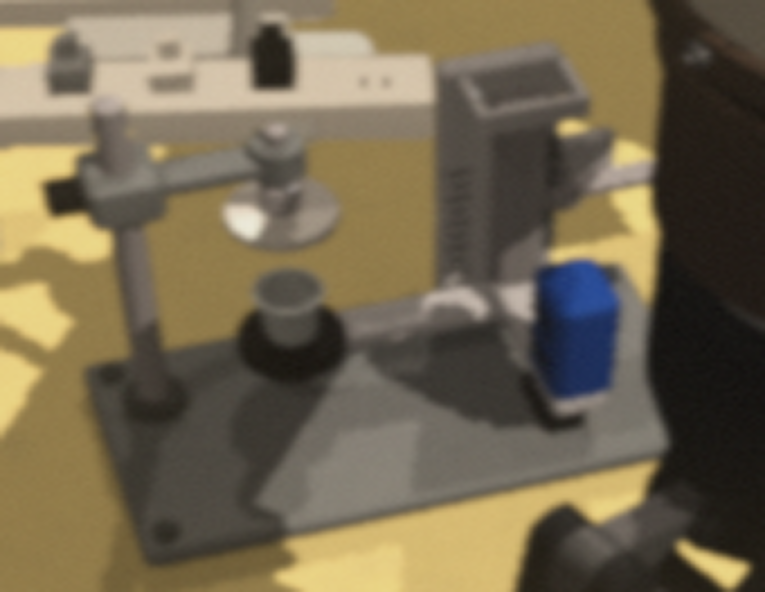

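```bash
python3 - <<'E'
from h import *
f=np.round
pt=onz("top",(269.3,197.4),200);pad=onz("top",(358.3,295.3),105)
print("post",pt,"pad",pad)
d=pt-pad;print(np.hypot(d[0],d[1]))
im=cv2.imread("pics/top0.png");hsv=cv2.cvtColor(im,cv2.COLOR_BGR2HSV)
m=cv2.inRange(hsv,(100,130,40),(130,255,255));m[:250]=0;m[310:]=0;m[:,:280]=0;m[:,330:]=0
ys,xs=np.nonzero(m);print(xs.mean(),ys.mean(),len(xs))
b=onz("top",(xs.mean(),ys.mean()),112);print("handle",b)
for a in (0,6.5): print(tri((359,272),(300,281)))
# base corners z=12: pixel in c1: (75,285),(205,155)
c1=onz("top",(230+75/5,180+287/5),12);c2=onz("top",(230+200/5,180+160/5),12);c3=onz("top",(311.5,306),12)
print(c1,c2,c3,c2-c1)
for v in (pt-pad,c2-c1,c1-c3): print(np.degrees(np.arctan2(v[1],v[0])),np.hypot(v[0],v[1]))
E
```

```text
post [519.55478686 433.01104093 200.        ] pad [353.1538041  266.11932009 105.        ]
235.67378630401802
299.39263803680984 280.55828220858893 163
handle [380.09206996 379.40641776 112.        ]
(array([379.98428597, 378.87977696, 146.35827989]), np.float64(6.809021854124356))
(array([379.98428597, 378.87977696, 146.35827989]), np.float64(6.809021854124356))
[479.83790194 499.31558669  12.        ] [536.70795677 446.67530057  12.        ] [334.01594435 354.49675963  12.        ] [ 56.87005483 -52.64028612   0.        ]
45.08436188404915 235.67378630401802
-42.78808570629594 77.4932439569655
44.8022475834385 205.5152937951344
```

```bash
python3 - <<'E'
from h import *
def zat(xy,uv):
    best=min(((np.linalg.norm(proj("scene",np.array([*xy,z]))-uv),z) for z in np.arange(0,220,.5)));return best
px=lambda x,y:np.array((230+x/4.5,210+y/3.7))
cup=(484,397)
for n,p in (("rim",(289,285)),("cover centre",(281,212)),("rimlow",(289,305))): print(n,zat(cup,px(*p)))
print("blue top", zat((381,379),px(580,277)), "rail base")
for z in (71,77.5,100,110,120):print(z,proj("scene",np.array([*cup,z])),px(289,285),px(281,212))
# handle top prediction
for z in (114,120.5): print(proj("scene",np.array([381,379,z])),proj("top",np.array([381,379,z])))
d=np.load("pics/scene0.npy");p=arm.camera_params("scene")
W=np.linalg.inv(p["world_to_cam"])
for uv in ((292,267),(288,270),(285,267),(294,286),(357,285),(362,285),(340,230),(340,228),(347,231)):
    q=cv2.undistortPoints(np.array([[uv]],float),p["K"],p["dist"])[0,0];D=d[uv[1],uv[0]]
    print(uv,D,np.round((W@np.array([q[0]*D,-q[1]*D,-D,1]))[:3],1))
E
```

```text
rim (np.float64(0.5173013658228393), np.float64(75.5))
cover centre (np.float64(1.0250856847832088), np.float64(122.0))
rimlow (np.float64(0.8620832497635262), np.float64(62.0))
blue top (np.float64(0.9148155490674474), np.float64(118.0)) rail base
71 [294.85068793 288.77556159] [294.22222222 287.02702703] [292.44444444 267.2972973 ]
77.5 [294.68040802 286.12714176] [294.22222222 287.02702703] [292.44444444 267.2972973 ]
100 [294.07686002 276.73419541] [294.22222222 287.02702703] [292.44444444 267.2972973 ]
110 [293.80136708 272.44373934] [294.22222222 287.02702703] [292.44444444 267.2972973 ]
120 [293.5212616  268.07952406] [294.22222222 287.02702703] [292.44444444 267.2972973 ]
[359.68085012 286.7083171 ] [299.59894797 280.00391161]
[359.87227138 283.86620193] [299.5587808 279.742801 ]
(292, 267) 830.61755 [485.4 398.9 123.6]
(288, 270) 824.8505 [487.1 407.9 124.8]
(285, 267) 829.5835 [494.3 404.6 124.6]
(294, 286) 880.53125 [490.8 388.4  65.1]
(357, 285) 815.3336 [385.9 377.9 114.1]
(362, 285) 814.3435 [379.2 374.9 114.7]
(340, 230) 823.2527 [437.7 333.2 166.7]
(340, 228) 822.42566 [438.4 331.8 169.4]
(347, 231) 829.8151 [429.9 324.8 160.9]
```

Request:
drive_tool(steps=[[0.03,0.03,0,8,0.06],[0.03,0.03,0,8,0.06],[0.03,0.03,0,5.7,0.06],[0.03,0.02,0,0,0.06],[0.025,0,0,0,0.06],[0.03,0,0,0,0.06],[0,0,0,0,0.06],[0,0,0,0,0.06]])

```text
clock: 0.9
position: [323.3, 376.4, 231.1]
ee_rot: [0.924, -0.383, -0.0, 0.0]
contact_force: [-0.0, 0.5, 0.4]
gripper_width: 60.0
```

Request:
drive_tool(steps=[[0.02,-0.02,0,0,0.06],[0.019,-0.023,0,0,0.06],[0,0,0.03,0,0.06],[0,0,0.03,0,0.06],[0,0,0,0,0.06],[0,0,0,0,0.06]])

```text
clock: 1.5
position: [381.0, 380.4, 171.4]
ee_rot: [0.924, -0.382, 0.0, 0.0]
contact_force: [0.4, 0.5, 1.6]
gripper_width: 60.1
```

```bash
cat >> h.py <<'E'
from scipy.spatial.transform import Rotation as R
def wray(uv,s):
    p=arm.camera_params("wrist")
    q=cv2.undistortPoints(np.array([[uv]],float),p["K"],p["dist"])[0,0]
    T=np.eye(4);T[:3,:3]=R.from_quat(s["ee_rot"]).as_matrix();T[:3,3]=s["position"]
    M=T@p["mount"];return M[:3,3],M[:3,:3]@np.array([q[0],-q[1],-1.])
def wonz(uv,s,z):
    o,d=wray(uv,s);return o+d*(z-o[2])/d[2]
E
python3 - <<'E'
from h import *
s=arm.read_state();im,d=arm.get_image("wrist");cv2.imwrite("pics/w1.png",im);np.save("pics/w1.npy",d)
print(s["position"],s["ee_rot"],s["contact_force"],s["joints"])
hsv=cv2.cvtColor(im,cv2.COLOR_BGR2HSV)
for nm,m in (("blue",cv2.inRange(hsv,(105,130,30),(130,255,255))),("red",cv2.inRange(hsv,(0,150,100),(8,255,255)))):
    n,l,st,c=cv2.connectedComponentsWithStats(m)
    for i in range(1,n):
        if st[i,4]>100:print(nm,st[i],c[i],wonz(c[i],s,114 if nm=="blue" else 106))
E
```

```text
[380.98618177 380.37238547 171.41743922] [ 9.24136915e-01 -3.82061064e-01  2.87472665e-04  4.71697427e-04] [0.43823736 0.52021986 1.57707999] [ 1.08634129e+00  2.91582583e-01 -2.92638528e-01  7.90247233e-04
 -9.87461661e-01 -3.00031719e-01]
blue [ 287  214   44   72 2895] [308.39516408 250.64870466] [389.47352186 373.09906605 114.        ]
red [ 471  110   80   63 4437] [510.77710165 141.18052738] [357.43785354 265.12096346 106.        ]
```

View pics/w1.png

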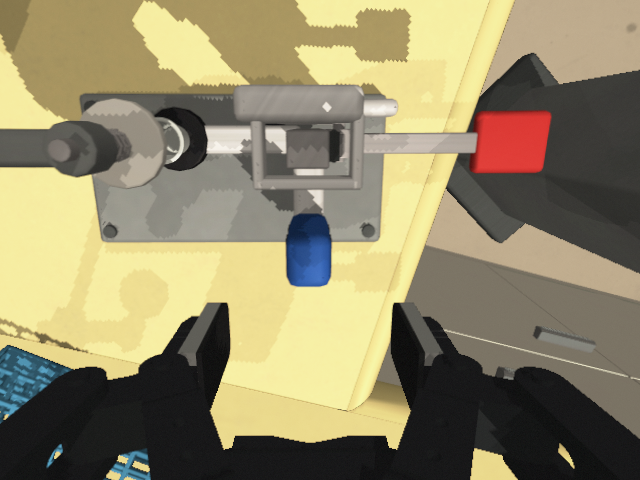

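```bash
python3 - <<'E'
from h import *
s=arm.read_state();d=np.load("pics/w1.npy")
S=np.array([.7071,-.7071,0]);Y=np.array([.7071,.7071,0])
for uv in ((309,285),(309,260),(309,240),(309,225),(287,265),(330,265)):
    D=d[uv[1],uv[0]]; o,r=wray(uv,s);P=o+r*D;print(uv,D,P.round(1))
a=wonz((309,286),s,113)+13.5*S;print("centre from edge",a)
for z in (111,):print("lr",wonz((287,265),s,z)@Y,wonz((331,265),s,z)@Y,"tool",s["position"]@Y, s["position"]@S)
print(wonz((309,286),s,112)@S)
for uv in ((304,155),(345,140),(300,120)):
    D=d[uv[1],uv[0]]; o,r=wray(uv,s);P=o+r*D;print(uv,D,P.round(1),P@S,P@Y)
e1=wonz((103,240),s,12);e2=wonz((380,241),s,12);print(e1,e2,np.degrees(np.arctan2(*(e1-e2)[1::-1])))
E
```

```text
(309, 285) 216.72484 [375.7 387.6 112.4]
(309, 260) 210.75975 [386.  377.3 114.4]
(309, 240) 208.7423 [393.4 369.9 113.4]
(309, 225) 228.37234 [395.5 368.   92.2]
(287, 265) 215.36287 [391.4 388.3 110.8]
(330, 265) 216.51848 [375.1 372.5 109.6]
centre from edge [384.97623236 378.28748995 113.        ]
lr 551.3116099201368 528.1307311255738 tool 539.0123195593543 0.34080262007378676
-9.173820415100366
(304, 155) 150.3675 [426.9 338.8 161. ] 62.30723684635751 541.3773855262282
(345, 140) 197.74216 [416.1 322.7 110.5] 66.02651013659113 522.3584564877151
(300, 120) 138.69228 [436.3 331.  169.6] 74.45742601868434 542.5575309929146
[484.93749435 501.78125442  12.        ] [334.65764437 352.02595699  12.        ] 44.89982967942055
```

```bash
python3 - <<'E'
from h import *
s=arm.read_state();d=np.load("pics/w1.npy")
S=np.array([.7071,-.7071,0]);Y=np.array([.7071,.7071,0])
for uv in ((304,182),(304,185),(304,187),(304,190),(280,184),(262,170),(355,170)):
    D=d[uv[1],uv[0]]; o,r=wray(uv,s);P=o+r*D;print(uv,D,P.round(1),P@S,P@Y, wonz(uv,s,170)@S)
E
```

```text
(304, 182) 144.90446 [420.6 344.9 169.2] 53.504992237313914 541.2698990413087 53.60958277293182
(304, 185) 144.67703 [419.9 345.6 169.7] 52.51594316741364 541.2642869451007 52.55360934013867
(304, 187) 145.4752 [419.3 346.2 169.1] 51.721968269223694 541.2762699039941 51.847118286447916
(304, 190) 263.1823 [407.4 360.8  52. ] 32.977511155234325 543.2216524080586 50.78360392755588
(280, 184) 145.24397 [426.1 351.5 169.1] 52.76422569492952 549.8067346656956 52.88954461355926
(262, 170) 143.75703 [434.  352.4 169.2] 57.67580315842231 556.0288722424675 57.75677460563813
(355, 170) 143.83147 [410.8 329.2 169.1] 57.711937689259415 523.3117501023208 57.80755668838619
```

Request:
drive_tool(steps=[[0.0015,-0.001,0.02,0,0.06],[0,0,0.02,0,0.06],[0,0,0.02,0,0.06],[0,0,0.015,0,0.06],[0,0,0.01,0,0.06],[0,0,0.006,0,0.06],[0,0,0,0,0.06],[0,0,0,0,0.06]])

```text
clock: 2.35
position: [383.3, 380.0, 81.2]
ee_rot: [0.924, -0.383, 0.0, -0.001]
contact_force: [-0.1, -0.1, 0.1]
gripper_width: 60.0
```

Request:
drive_tool(steps=[[0,0,0.002,0,0.04],[0,0,0,0,0.03],[0,0,0,0,0.022],[0,0,0,0,0.018],[0,0,0,0,0.018],[0,0,0,0,0.018]])

```text
clock: 2.95
position: [383.0, 379.5, 78.8]
ee_rot: [0.924, -0.383, 0.0, -0.0]
contact_force: [-1.0, -1.0, 4.1]
gripper_width: 23.3
```

```bash
python3 - <<'E'
from h import *
s=arm.read_state();print(s["position"],s["contact_force"],s["gripper_width"])
im,d=arm.get_image("wrist");cv2.imwrite("pics/w2.png",im)
E
```

```text
[383.0108289  379.47079217  78.75428197] [-0.95710245 -0.95630235  4.09585407] 23.28651593549811
```

View pics/w2.png

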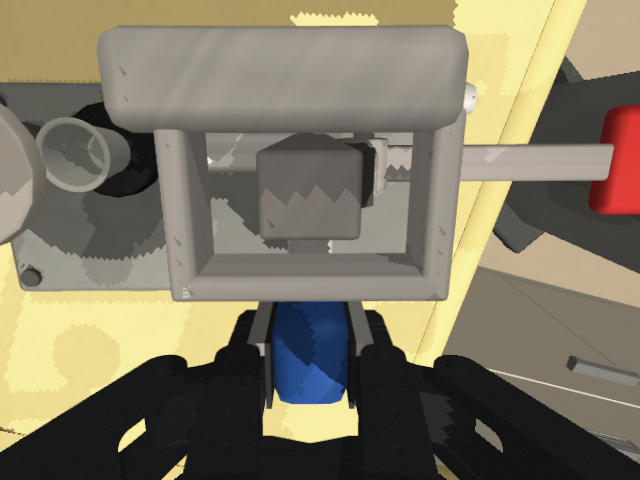

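Request:
drive_tool(steps=[[0,0,-0.001,0,0.018],[0,0,-0.002,0,0.018],[0,0,-0.002,0,0.018],[0,0,-0.002,0,0.018],[0,0,-0.0015,0,0.018],[0,0,0,0,0.018],[0,0,0,0,0.018],[0,0,0,0,0.018]])

```text
clock: 3.8
position: [383.0, 379.4, 86.9]
ee_rot: [0.924, -0.383, 0.0, -0.0]
contact_force: [2.0, 1.9, -4.0]
gripper_width: 23.2
```

Request:
drive_tool(steps=[[0,0,-0.002,0,0.018],[0,0,-0.002,0,0.018],[0,0,-0.002,0,0.018],[0,0,-0.002,0,0.018],[0,0,0,0,0.018],[0,0,0,0,0.018],[0,0,0,0,0.018]])

```text
clock: 4.5
position: [382.9, 379.3, 90.4]
ee_rot: [0.924, -0.383, -0.001, 0.0]
contact_force: [11.1, 7.4, -32.2]
gripper_width: 23.3
```

Request:
drive_tool(steps=[[0,0,0.002,0,0.018],[0,0,0.002,0,0.018],[0,0,0,0,0.018]])

```text
clock: 4.8
position: [383.0, 379.4, 89.6]
ee_rot: [0.924, -0.383, -0.0, 0.0]
contact_force: [5.0, 4.0, -14.3]
gripper_width: 23.2
```

```bash
python3 - <<'E'
from h import *
s=arm.read_state();print(s["position"],s["contact_force"],s["gripper_width"],s["wrist_torque"])
for n in ("wrist","scene"):
  im,d=arm.get_image(n);cv2.imwrite(f"pics/{n}3.png",im)
  if n=="scene":cv2.imwrite("pics/c3.png",cv2.resize(im[200:370,230:430],None,fx=4,fy=3.5,interpolation=2))
E
```

```text
[382.96254277 379.42098046  89.631248  ] [  4.9853133    3.97548771 -14.3396445 ] 23.199768487458208 [ 1.03825881 -1.6058115   0.18004265]
```

View pics/wrist3.png

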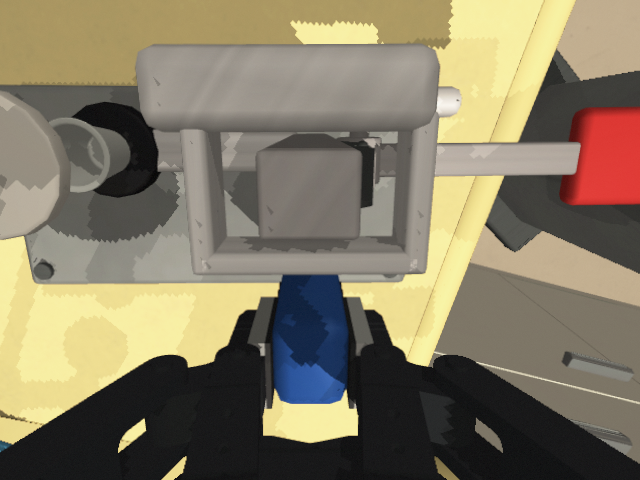

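View pics/c3.png

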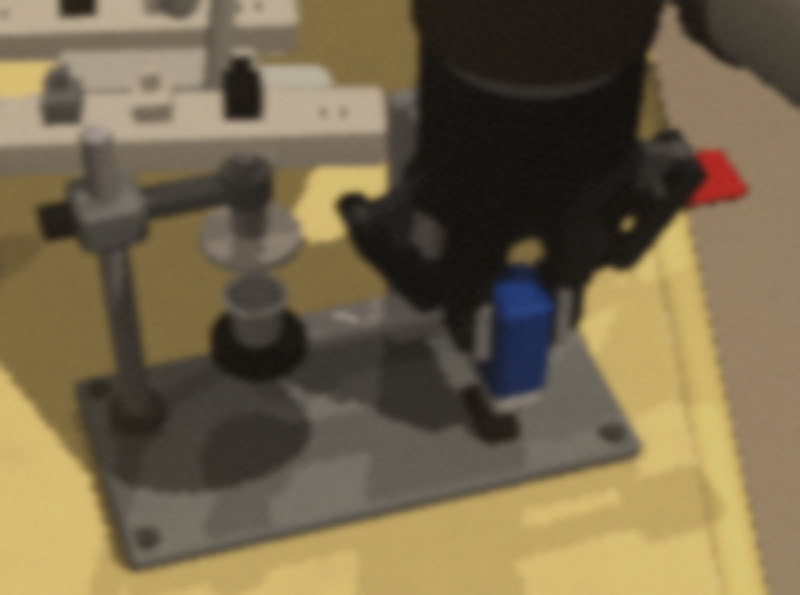

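```bash
python3 - <<'E'
from h import *
s=arm.read_state();im,d=arm.get_image("wrist")
print(s["position"],s["contact_force"])
S=np.array([.7071,-.7071,0]);Y=np.array([.7071,.7071,0])
for uv in ((600,140),(620,150),(630,170),(560,160),(500,160),(450,160),(390,160),(310,190),(310,160),(310,100),(80,150),(30,150),(310,360),(310,390),(310,260),(310,270)):
    D=d[uv[1],uv[0]]; o,r=wray(uv,s);P=o+r*D;print(uv,im[uv[1],uv[0]],P.round(1),"S %.1f Y %.1f"%(P@S-63,P@Y-541))
E
```

```text
[382.95575583 379.41979916  89.68193053] [  6.15751008   2.69522456 -14.88608725]
(600, 140) [ 53  57 221] [368.8 269.6 102.5] S 7.1 Y -89.6
(620, 150) [ 54  59 223] [361.1 266.3 100.7] S 4.0 Y -97.4
(630, 170) [ 54  59 223] [354.  267.7 101.2] S -2.0 Y -101.4
(560, 160) [160 169 179] [371.9 281.1 101.8] S 1.2 Y -79.2
(500, 160) [163 173 183] [385.3 294.2 102.7] S 1.4 Y -60.5
(450, 160) [164 174 182] [396.5 305.1 103.5] S 1.6 Y -44.9
(390, 160) [ 93  99 104] [409.5 318.1 103.7] S 1.6 Y -26.5
(310, 190) [107 115 121] [427.5 334.9 169.6] S 2.4 Y -1.9
(310, 160) [115 120 128] [430.6 331.7 169.7] S 6.9 Y -1.9
(310, 100) [138 146 153] [436.5 325.9 171.3] S 15.2 Y -1.9
(80, 150) [79 86 87] [493.5 401.6  59.5] S 2.0 Y 91.9
(30, 150) [128 142 150] [479.8 382.8 124.5] S 5.6 Y 68.9
(310, 360) [82 46 25] [386.8 375.6 124.5] S -55.1 Y -1.9
(310, 390) [164  92  50] [379.8 382.6 125.1] S -64.9 Y -1.9
(310, 260) [143 152 158] [419.3 343.1 168.6] S -9.1 Y -1.9
(310, 270) [136 145 151] [417.7 344.7 167.2] S -11.4 Y -1.9
```

```bash
python3 - <<'E'
from h import *
a=cv2.imread("pics/w2.png");b=cv2.imread("pics/wrist3.png")
c=np.hstack([x[90:290,240:480] for x in(a,b)])
cv2.imwrite("pics/c4.png",cv2.resize(c,(800,340),interpolation=2))
im,d=arm.get_image("top");cv2.imwrite("pics/top4.png",im)
E
```

```text
(no output)
```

View pics/c4.png

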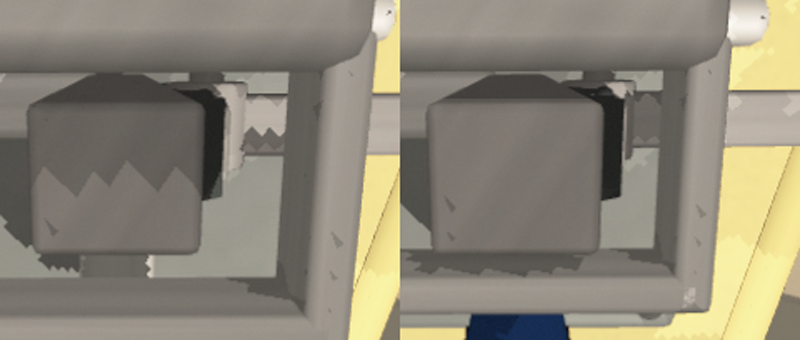

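View pics/top4.png

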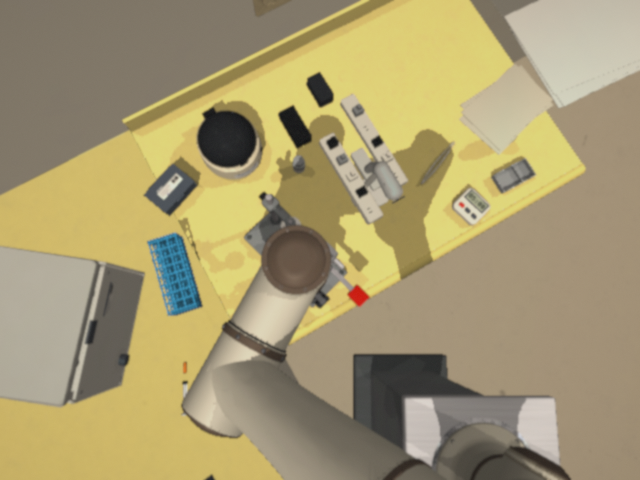

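View pics/scene3.png

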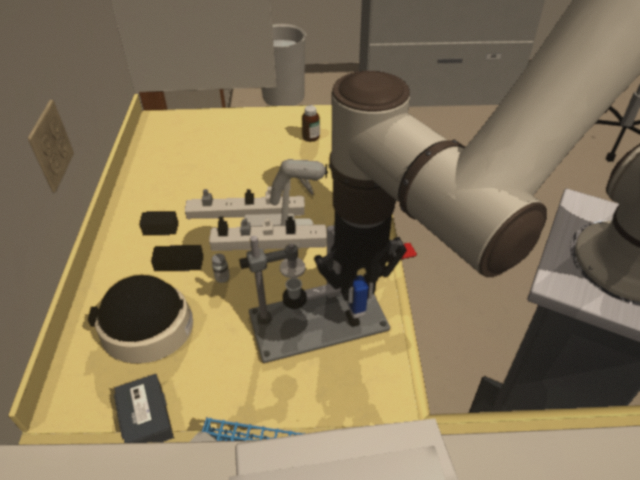

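Request:
drive_tool(steps=[[0,-0.001,0.001,0,0.018],[0,0,0.001,0,0.018],[0,0,0,0,0.018]])

```text
clock: 5.3
position: [383.0, 379.4, 88.8]
ee_rot: [0.924, -0.383, -0.0, 0.001]
contact_force: [-0.6, 0.4, -6.8]
gripper_width: 23.2
```

Request:
drive_tool(steps=[[0,0,-0.001,0,0.018],[0,0,0,0,0.018],[0,0,0,0,0.018]])

```text
clock: 5.6
position: [383.0, 379.5, 89.1]
ee_rot: [0.924, -0.383, -0.0, 0.001]
contact_force: [-0.2, 0.5, -11.4]
gripper_width: 23.7
```

Request:
drive_tool(steps=[[0,-0.0003,-0.001,0,0.018],[0,0,0,0,0.018],[0,0,0,0,0.018]])

```text
clock: 5.9
position: [383.0, 379.4, 89.5]
ee_rot: [0.924, -0.383, -0.001, 0.001]
contact_force: [-0.9, 1.4, -19.6]
gripper_width: 23.2
```

```bash
python3 - <<'E'
from h import *
S=np.array([.7071,-.7071,0]);Y=np.array([.7071,.7071,0])
def pts(s,im,d,uvs):
  for uv in uvs:
    D=d[uv[1],uv[0]]; o,r=wray(uv,s);P=o+r*D;print(uv,P.round(1),"S %.1f Y %.1f"%(P@S-63,P@Y-541))
s1=dict(position=np.array([380.986,380.372,171.417]),ee_rot=np.array([9.24136915e-01,-3.82061064e-01,2.87472665e-04,4.71697427e-04]))
im=cv2.imread("pics/w1.png");d=np.load("pics/w1.npy")
pts(s1,im,d,((500,140),(530,140),(510,160),(440,143),(400,143)))
s=arm.read_state();im,d=arm.get_image("wrist");print(s["position"],s["contact_force"])
pts(s,im,d,((600,140),(620,150),(630,170),(560,160),(500,160),(450,160)))
im,d2=arm.get_image("scene")
d0=np.load("pics/scene0.npy");p=arm.camera_params("scene");W=np.linalg.inv(p["world_to_cam"])
for uv in ((294,284),(290,300),(294,300),(298,290),(292,267),(286,268)):
  for dd in (d0,d2):
    q=cv2.undistortPoints(np.array([[uv]],float),p["K"],p["dist"])[0,0];D=dd[uv[1],uv[0]]
    print(uv,np.round((W@np.array([q[0]*D,-q[1]*D,-D,1]))[:3],1))
E
```

```text
(500, 140) [361.7 268.6 106.4] S 2.9 Y -95.3
(530, 140) [350.8 257.8 104.7] S 2.7 Y -110.7
(510, 160) [350.  270.6 105.1] S -6.8 Y -102.1
(440, 143) [380.6 289.5 103.6] S 1.5 Y -67.2
(400, 143) [394.7 303.5 103.7] S 1.5 Y -47.3
[383.03823065 379.38734277  89.51911279] [ -0.88315796   1.39515536 -19.57546355]
(600, 140) [370.  270.6 104.8] S 7.3 Y -88.1
(620, 150) [362.6 267.5 103.5] S 4.2 Y -95.4
(630, 170) [355.1 268.5 103.1] S -1.8 Y -100.0
(560, 160) [372.5 281.5 102.9] S 1.4 Y -78.5
(500, 160) [385.4 294.2 102.6] S 1.5 Y -60.5
(450, 160) [396.4 305.1 103.1] S 1.6 Y -45.0
(294, 284) [490.5 388.4  70.2]
(294, 284) [490.2 389.   71. ]
(290, 300) [487.7 407.8  52.4]
(290, 300) [487.  408.8  53.9]
(294, 300) [481.  406.4  54.7]
(294, 300) [480.7 406.7  55.2]
(298, 290) [483.5 388.6  59.3]
(298, 290) [475.5 401.3  77.2]
(292, 267) [485.4 398.9 123.6]
(292, 267) [484.2 400.8 126. ]
(286, 268) [493.2 403.8 122.1]
(286, 268) [493.5 403.3 121.4]
```

Request:
drive_tool(steps=[[0,0.0003,0.002,0,0.018],[0,0,0.002,0,0.018],[0,0,0,0,0.018]])

```text
clock: 6.3
position: [383.1, 379.5, 88.0]
ee_rot: [0.924, -0.383, -0.0, 0.001]
contact_force: [-4.2, -1.4, -8.1]
gripper_width: 23.2
```

Request:
drive_tool(steps=[[0,0,0.001,0,0.018],[0,0,0,0,0.018],[0,0,0,0,0.018]])

```text
clock: 6.6
position: [383.1, 379.5, 87.3]
ee_rot: [0.924, -0.383, -0.0, 0.001]
contact_force: [-5.7, -1.9, -4.3]
gripper_width: 23.0
```

Request:
drive_tool(steps=[[0,0,0.001,0,0.018],[0,0,0,0,0.018],[0,0,0,0,0.018]])

```text
clock: 6.9
position: [383.1, 379.4, 86.3]
ee_rot: [0.924, -0.383, -0.0, 0.001]
contact_force: [-6.3, -2.2, -4.8]
gripper_width: 23.2
```

Request:
drive_tool(steps=[[0,0.0007,0.001,0,0.018],[0,0,0,0,0.018],[0,0,0,0,0.018]])

```text
clock: 7.2
position: [383.1, 379.5, 85.1]
ee_rot: [0.924, -0.383, 0.0, -0.0]
contact_force: [-5.2, -1.8, -2.6]
gripper_width: 23.3
```

Request:
drive_tool(steps=[[0,0,0.001,0,0.018],[0,0,0,0,0.018],[0,0,0,0,0.018]])

```text
clock: 7.5
position: [383.1, 379.5, 84.7]
ee_rot: [0.924, -0.383, 0.0, 0.0]
contact_force: [-6.1, -1.8, 1.2]
gripper_width: 23.0
```

Request:
drive_tool(steps=[[0,0,0.001,0,0.018],[0,0,0,0,0.018],[0,0,0,0,0.018]])

```text
clock: 7.8
position: [383.1, 379.5, 84.5]
ee_rot: [0.924, -0.382, 0.0, -0.0]
contact_force: [-8.5, -2.9, 6.2]
gripper_width: 23.5
```

Request:
drive_tool(steps=[[0,0,0,0,0.04],[0,0,0,0,0.04],[0,0,0,0,0.04]])

```text
clock: 8.1
position: [384.4, 381.0, 83.3]
ee_rot: [0.924, -0.383, 0.001, -0.002]
contact_force: [0.9, 0.2, -0.2]
gripper_width: 39.7
```

```bash
python3 - <<'E'
from h import *
S=np.array([.7071,-.7071,0]);Y=np.array([.7071,.7071,0])
s=arm.read_state();im,d=arm.get_image("wrist");print(s["position"],s["contact_force"],s["ee_rot"])
cv2.imwrite("pics/w5.png",im)
for uv in ((600,140),(620,150),(630,170),(560,160),(500,160),(450,160),(310,190),(310,360),(310,390)):
    D=d[uv[1],uv[0]]; o,r=wray(uv,s);P=o+r*D;print(uv,P.round(1),"S %.1f Y %.1f"%(P@S-63,P@Y-541))
E
```

```text
[384.44217749 381.03508765  83.264672  ] [ 0.85985702  0.19195438 -0.21866441] [ 9.23937889e-01 -3.82536041e-01  6.98752436e-04 -2.11319267e-03]
(600, 140) [372.9 273.5 100.9] S 7.3 Y -83.9
(620, 150) [368.1 272.5 103.9] S 4.6 Y -88.0
(630, 170) [362.4 274.5 105.7] S -0.8 Y -90.6
(560, 160) [377.7 285.9 103.9] S 1.9 Y -71.8
(500, 160) [389.8 297.8 103.8] S 2.0 Y -54.8
(450, 160) [418.3 319.1 167. ] S 7.1 Y -19.6
(310, 190) [429.  336.1 165.3] S 2.7 Y -0.0
(310, 360) [388.9 376.4 119.8] S -54.1 Y 0.2
(310, 390) [381.7 383.6 119.7] S -64.3 Y 0.2
```

View pics/w5.png

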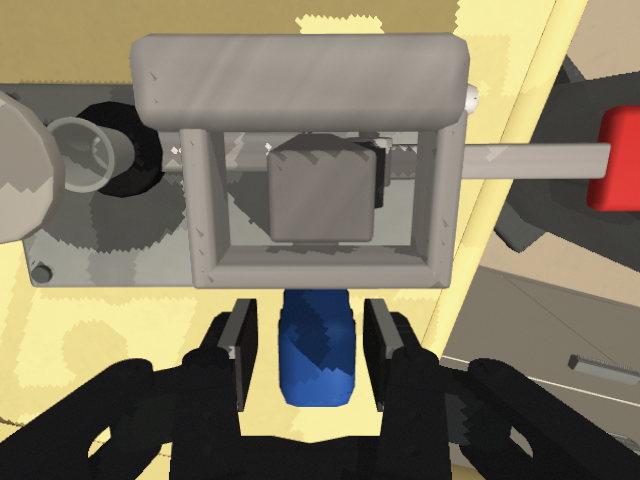

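Request:
drive_tool(steps=[[0,0.002,0,0,0.04],[0,0,0,0,0.03],[0,0,0,0,0.022],[0,0,0,0,0.018],[0,0,0,0,0.018],[0,0,0,0,0.018]])

```text
clock: 8.75
position: [383.0, 379.4, 82.3]
ee_rot: [0.924, -0.382, 0.001, -0.002]
contact_force: [5.2, 1.9, -0.5]
gripper_width: 23.2
```

Request:
drive_tool(steps=[[0,0,-0.0015,0,0.018],[0,0,-0.002,0,0.018],[0,0,-0.002,0,0.018],[0,0,0,0,0.018],[0,0,0,0,0.018]])

```text
clock: 9.25
position: [383.0, 379.4, 85.9]
ee_rot: [0.924, -0.383, 0.0, -0.001]
contact_force: [7.6, 3.5, -11.8]
gripper_width: 23.2
```

Request:
drive_tool(steps=[[0.0005,-0.001,-0.001,0,0.018],[0,0,0,0,0.018],[0,0,0,0,0.018]])

```text
clock: 9.55
position: [383.0, 379.4, 86.0]
ee_rot: [0.924, -0.383, -0.0, -0.001]
contact_force: [5.0, 4.8, -14.6]
gripper_width: 23.4
```

```bash
cat > pad.py <<'E'
from h import *
S=np.array([.7071,-.7071,0]);Y=np.array([.7071,.7071,0])
s=arm.read_state();im,d=arm.get_image("wrist");print(s["position"],s["contact_force"],s["wrist_torque"],s["joint_efforts"])
import sys;cv2.imwrite(f"pics/{sys.argv[1]}.png",im)
for uv in ((600,140),(620,150),(630,170),(560,160),(500,160),(310,190),(310,200),(310,360),(310,390)):
    D=d[uv[1],uv[0]]; o,r=wray(uv,s);P=o+r*D;print(uv,P.round(1),"S %.1f Y %.1f"%(P@S-63,P@Y-541))
E
python3 pad.py w6
```

```text
[383.01040384 379.36317479  86.04293511] [  4.9641672    4.79786634 -14.60673013] [ 1.28858467 -1.45537278  0.01748587] [  0.05168758 -42.04942346  14.70454127   3.45287628  -1.8464946
  -0.09044047]
(600, 140) [371.7 272.1 104.3] S 7.4 Y -85.8
(620, 150) [365.2 269.6 104.2] S 4.6 Y -92.1
(630, 170) [358.4 271.  104.6] S -1.2 Y -96.0
(560, 160) [374.5 282.9 103.1] S 1.8 Y -76.2
(500, 160) [387.4 295.5 104.3] S 2.0 Y -58.1
(310, 190) [427.9 334.3 170. ] S 3.2 Y -2.0
(310, 200) [426.8 335.5 168.9] S 1.5 Y -2.0
(310, 360) [387.9 374.5 123.2] S -53.5 Y -1.9
(310, 390) [380.7 381.6 123.2] S -63.6 Y -1.9
```

View pics/w6.png

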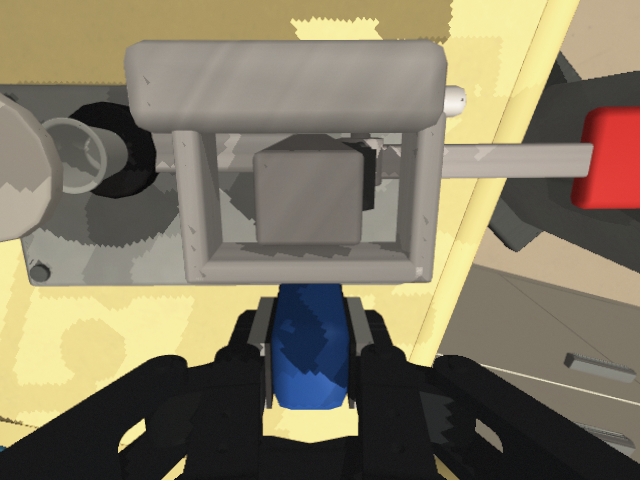

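Request:
drive_tool(steps=[[0,0,0,0,0.018],[0,0,0,0,0.018],[0,0,0,0,0.018],[0,0,0,0,0.018],[0,0,0,0,0.018]])

```text
clock: 10.1
position: [383.0, 379.4, 86.1]
ee_rot: [0.924, -0.383, -0.0, -0.001]
contact_force: [4.7, 4.8, -14.2]
gripper_width: 23.3
```

```bash
python3 - <<'E'
from h import *
S=np.array([.7071,-.7071,0]);Y=np.array([.7071,.7071,0])
s=arm.read_state();im,d=arm.get_image("wrist")
for uv in ((310,440),(310,450),(310,475),(200,460),(230,400),(150,360),(30,430),(590,430),(470,360),(400,350),(250,330),(480,370)):
    D=d[uv[1],uv[0]]; o,r=wray(uv,s);P=o+r*D;print(uv,D,P.round(1),"S %.1f Y %.1f"%(P@S-63,P@Y-541))
for n in("scene",):
  im,d=arm.get_image(n);cv2.imwrite("pics/s6.png",cv2.resize(im[180:340,270:430],(800,600),interpolation=2))
E
```

```text
(310, 440) 278.75278 [289.2 473.5  -2.4] S -193.3 Y -1.7
(310, 450) 79.41479 [391.5 370.8 162.9] S -48.3 Y -1.9
(310, 475) 73.28565 [391.9 370.5 169.2] S -47.9 Y -2.0
(200, 460) 69.20969 [409.  379.4 171.7] S -42.1 Y 16.5
(230, 400) 84.0656 [407.6 378.  156.3] S -42.1 Y 14.5
(150, 360) 108.061226 [422.  399.9 132.8] S -47.4 Y 40.2
(30, 430) 275.12164 [427.7 597.2  -1.4] S -182.8 Y 183.7
(590, 430) 433.57175 [  10.7  339.1 -134.3] S -295.2 Y -293.7
(470, 360) 106.95321 [363.2 340.3 133.7] S -46.8 Y -43.6
(400, 350) 113.60434 [374.2 352.9 127.1] S -47.9 Y -26.9
(250, 330) 124.647964 [404.8 383.4 115.7] S -47.9 Y 16.4
(480, 370) 103.73542 [361.9 339.8 137.3] S -47.4 Y -44.8
```

View pics/s6.png

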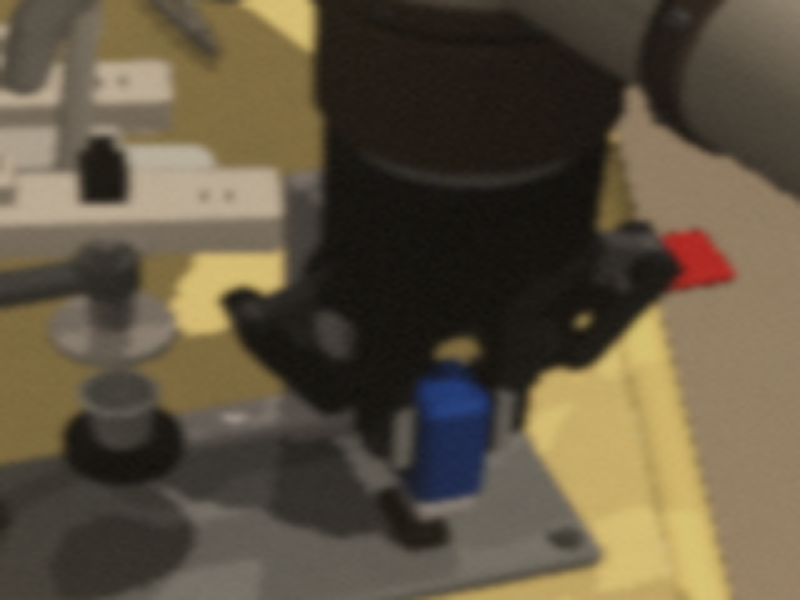

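Request:
drive_tool(steps=[[0,-0.002,0,0,0.018],[0,-0.001,0,0,0.018],[0,0,0,0,0.018]])

```text
clock: 10.5
position: [383.1, 379.3, 86.1]
ee_rot: [0.924, -0.383, -0.001, 0.002]
contact_force: [-4.6, 1.9, -16.0]
gripper_width: 23.2
```

Request:
drive_tool(steps=[[-0.0005,0,-0.001,0,0.018],[0,0,-0.001,0,0.018],[0,0,0,0,0.018]])

```text
clock: 10.8
position: [383.1, 379.3, 87.6]
ee_rot: [0.924, -0.383, -0.001, 0.002]
contact_force: [-1.6, 1.5, -26.6]
gripper_width: 22.9
```

```bash
python3 pad.py w7
```

```text
[383.10262919 379.30597234  87.61158195] [ -1.58945838   1.47530573 -26.620092  ] [ 1.21662302 -0.41181094  0.21044085] [ -1.34414166 -47.65836239  20.63847184   6.05052173  -1.2755996
  -0.23284256]
(600, 140) [369.5 270.1 102. ] S 7.3 Y -88.8
(620, 150) [363.4 268.2 103.2] S 4.4 Y -94.4
(630, 170) [434.7 328.6 229.6] S 12.0 Y -1.3
(560, 160) [372.5 281.4 101. ] S 1.4 Y -78.6
(500, 160) [386.1 294.6 102.7] S 1.7 Y -59.6
(310, 190) [428.1 334.8 170.1] S 3.0 Y -1.5
(310, 200) [427.3 335.7 171.4] S 1.8 Y -1.5
(310, 360) [388.3 374.4 125.2] S -53.2 Y -1.7
(310, 390) [380.7 382.  124.2] S -63.9 Y -1.7
```

Request:
drive_tool(steps=[[0,0,-0.001,0,0.018],[0,0,-0.001,0,0.018],[0,0,0,0,0.018]])

```text
clock: 11.15
position: [383.1, 379.3, 90.1]
ee_rot: [0.924, -0.383, -0.001, 0.003]
contact_force: [-9.1, -1.4, -5.5]
gripper_width: 23.5
```

Request:
drive_tool(steps=[[-0.0005,0.0005,-0.001,0,0.018],[0,0,-0.001,0,0.018],[0,0,0,0,0.018]])

```text
clock: 11.45
position: [383.1, 379.3, 94.0]
ee_rot: [0.924, -0.383, -0.0, 0.002]
contact_force: [-3.5, -3.2, -13.3]
gripper_width: 23.2
```

Request:
drive_tool(steps=[[0,0,-0.001,0,0.018],[0,0,-0.001,0,0.018],[0,0,0,0,0.018]])

```text
clock: 11.75
position: [383.1, 379.4, 95.3]
ee_rot: [0.924, -0.383, -0.0, 0.002]
contact_force: [-1.8, -5.4, -20.6]
gripper_width: 23.3
```

Request:
drive_tool(steps=[[0,0,-0.001,0,0.018],[0,0,-0.001,0,0.018],[0,0,0,0,0.018]])

```text
clock: 12.05
position: [383.1, 379.4, 95.9]
ee_rot: [0.924, -0.383, -0.001, 0.002]
contact_force: [1.1, -4.0, -29.2]
gripper_width: 23.4
```

Request:
drive_tool(steps=[[0,0,-0.001,0,0.018],[0,0,0,0,0.018],[0,0,0,0,0.018]])

```text
clock: 12.35
position: [383.1, 379.5, 101.0]
ee_rot: [0.924, -0.383, -0.0, 0.002]
contact_force: [-6.4, -8.6, -6.7]
gripper_width: 23.6
```

Request:
drive_tool(steps=[[0,0.001,-0.002,0,0.018],[0,0,-0.002,0,0.018],[0,0,-0.001,0,0.018],[0,0,-0.001,0,0.018],[0,0,0,0,0.018]])

```text
clock: 12.85
position: [383.1, 379.5, 106.5]
ee_rot: [0.924, -0.383, 0.0, 0.001]
contact_force: [-4.0, -8.1, -3.9]
gripper_width: 22.9
```

Request:
drive_tool(steps=[[0,0,-0.001,0,0.018],[0,0,0,0,0.018],[0,0,0,0,0.018]])

```text
clock: 13.15
position: [383.1, 379.4, 108.7]
ee_rot: [0.924, -0.383, 0.0, 0.001]
contact_force: [-4.2, -8.9, -5.4]
gripper_width: 23.3
```

Request:
drive_tool(steps=[[0,0.001,-0.002,0,0.018],[0,0,-0.002,0,0.018],[0,0,-0.001,0,0.018],[0,0,-0.001,0,0.018],[0,0,0,0,0.018],[0,0,0,0,0.018]])

```text
clock: 13.75
position: [383.0, 379.4, 111.4]
ee_rot: [0.924, -0.383, 0.0, 0.0]
contact_force: [5.4, -3.2, -25.1]
gripper_width: 23.4
```

Request:
drive_tool(steps=[[-0.001,-0.002,0,0,0.018],[0,0,0,0,0.018],[0,0,0,0,0.018]])

```text
clock: 14.05
position: [383.0, 379.4, 111.3]
ee_rot: [0.924, -0.383, 0.0, 0.002]
contact_force: [2.9, -8.4, -22.0]
gripper_width: 23.2
```

Request:
drive_tool(steps=[[0.0025,-0.001,-0.001,0,0.018],[0,0,0,0,0.018],[0,0,0,0,0.018]])

```text
clock: 14.35
position: [383.2, 379.4, 111.6]
ee_rot: [0.924, -0.383, -0.002, 0.002]
contact_force: [-6.7, -3.8, -22.5]
gripper_width: 23.2
```

Request:
drive_tool(steps=[[-0.0005,0,-0.001,0,0.018],[0,0,0,0,0.018],[0,0,0,0,0.018]])

```text
clock: 14.65
position: [383.2, 379.5, 115.4]
ee_rot: [0.924, -0.383, -0.001, 0.002]
contact_force: [-12.2, -8.9, -6.3]
gripper_width: 23.5
```

Request:
drive_tool(steps=[[0,0.0015,-0.002,0,0.018],[0,0,-0.002,0,0.018],[0,0,-0.001,0,0.018],[0,0,-0.001,0,0.018],[0,0,0,0,0.018]])

```text
clock: 15.15
position: [383.1, 379.4, 119.3]
ee_rot: [0.924, -0.383, -0.001, 0.001]
contact_force: [-5.0, -2.6, -22.0]
gripper_width: 23.4
```

Request:
drive_tool(steps=[[0,0,-0.001,0,0.018],[0,0,0,0,0.018],[0,0,0,0,0.018]])

```text
clock: 15.45
position: [383.2, 379.4, 119.7]
ee_rot: [0.924, -0.383, -0.001, 0.001]
contact_force: [-4.5, -1.8, -25.5]
gripper_width: 23.1
```

```bash
python3 - <<'E'
from h import *
im,d=arm.get_image("scene");cv2.imwrite("pics/s8.png",cv2.resize(im[220:340,230:390],(800,600),interpolation=2))
E
```

```text
(no output)
```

View pics/s8.png

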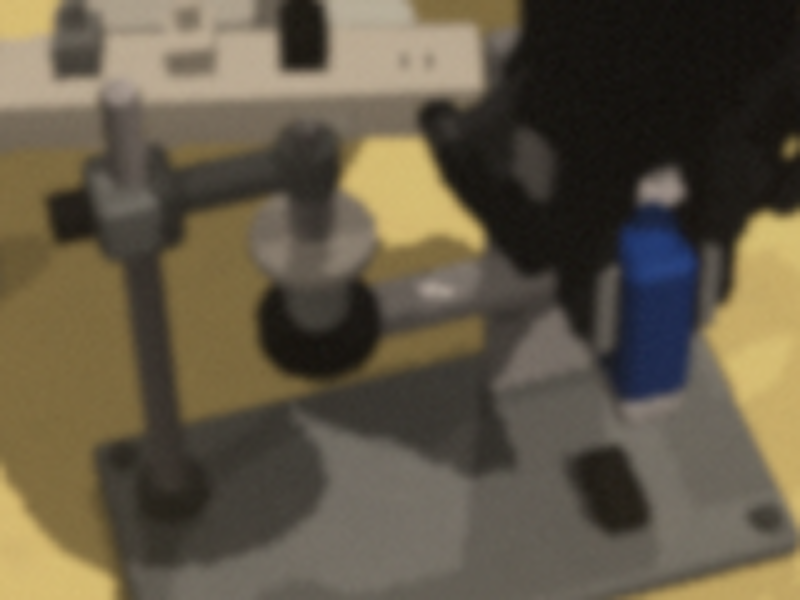

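Request:
drive_tool(steps=[[0,0,-0.001,0,0.018],[0,0,0,0,0.018],[0,0,0,0,0.018]])

```text
clock: 15.8
position: [383.2, 379.5, 123.4]
ee_rot: [0.924, -0.383, -0.0, 0.001]
contact_force: [-8.7, -5.8, -9.3]
gripper_width: 23.3
```

Request:
drive_tool(steps=[[0,0.001,0.0005,0,0.018],[0,0,0,0,0.018],[0,0,0,0,0.018]])

```text
clock: 16.1
position: [383.2, 379.5, 123.6]
ee_rot: [0.924, -0.383, 0.0, -0.0]
contact_force: [-7.5, -3.9, -9.4]
gripper_width: 23.5
```

Request:
drive_tool(steps=[[0,0,0.0005,0,0.018],[0,0,0,0,0.018],[0,0,0,0,0.018]])

```text
clock: 16.4
position: [383.2, 379.5, 123.2]
ee_rot: [0.924, -0.383, 0.0, -0.0]
contact_force: [-7.6, -4.3, -9.7]
gripper_width: 23.6
```

Request:
drive_tool(steps=[[0,0,0.0005,0,0.018],[0,0,0,0,0.018],[0,0,0,0,0.018]])

```text
clock: 16.7
position: [383.2, 379.4, 122.9]
ee_rot: [0.924, -0.383, 0.0, -0.0]
contact_force: [-8.1, -4.1, -7.5]
gripper_width: 23.3
```

```bash
python3 - <<'E'
from h import *
s=arm.read_state()
im,d=arm.get_image("scene");cv2.imwrite("pics/s9.png",cv2.resize(im[220:340,230:390],(800,600),interpolation=2))
im,d=arm.get_image("wrist");cv2.imwrite("pics/w9.png",im)
o,r=wray((20,150),s)
for uv in ((20,150),(10,130),(310,390),(310,370)):
    o,r=wray(uv,s);print(uv,(o+r*d[uv[1],uv[0]]).round(1))
E
```

```text
(20, 150) [483.8 387.1 153. ]
(10, 130) [490.2 386.5 149.3]
(310, 390) [380.8 381.9 159.9]
(310, 370) [385.8 376.9 160.1]
```

View pics/s9.png

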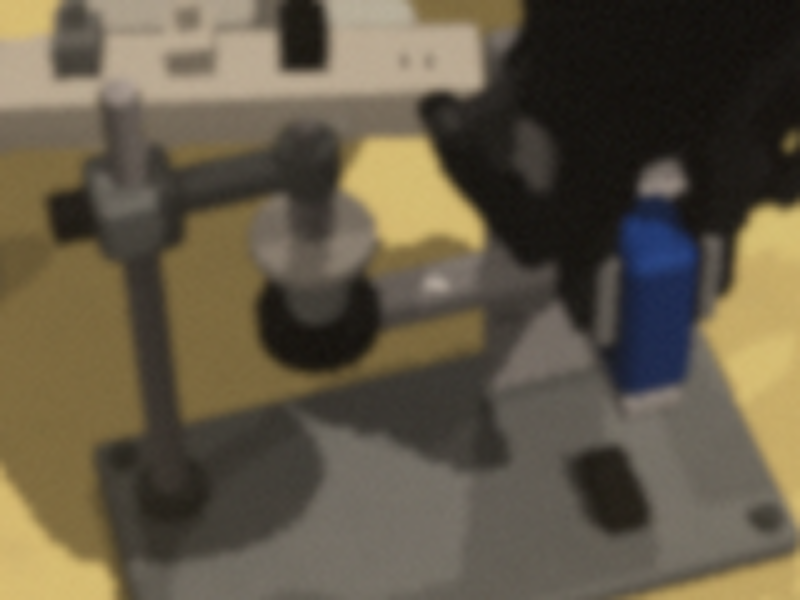

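View pics/w9.png

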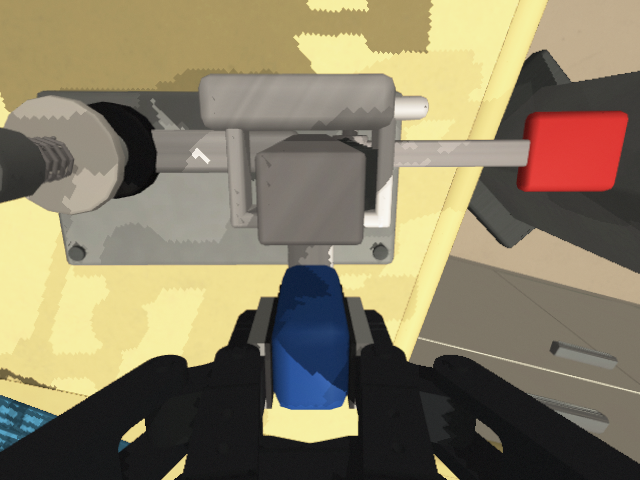

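Request:
drive_tool(steps=[[0,0.001,0.0005,0,0.018],[0,0,0,0,0.018],[0,0,0,0,0.018]])

```text
clock: 17.1
position: [383.2, 379.5, 122.9]
ee_rot: [0.924, -0.382, 0.0, -0.001]
contact_force: [-6.6, -2.6, -6.6]
gripper_width: 23.3
```

Request:
drive_tool(steps=[[0,0,0.0005,0,0.018],[0,0,0,0,0.018],[0,0,0,0,0.018]])

```text
clock: 17.4
position: [383.2, 379.5, 122.8]
ee_rot: [0.924, -0.382, 0.001, -0.001]
contact_force: [-7.1, -3.3, -4.9]
gripper_width: 23.1
```

Request:
drive_tool(steps=[[0,0,0.0005,0,0.018],[0,0,0,0,0.018],[0,0,0,0,0.018]])

```text
clock: 17.7
position: [383.2, 379.5, 122.6]
ee_rot: [0.924, -0.382, 0.001, -0.001]
contact_force: [-6.7, -3.9, -4.2]
gripper_width: 23.4
```

```bash
cat > disc.py <<'E'
from h import *
import sys
s=arm.read_state();im,d=arm.get_image("wrist");cv2.imwrite(f"pics/{sys.argv[1]}.png",im);np.save(f"pics/{sys.argv[1]}.npy",d)
print(s["position"],s["contact_force"],s["ee_rot"])
S=np.array([.7071,-.7071,0]);Y=np.array([.7071,.7071,0])
def P(uv):
    o,r=wray(uv,s);return o+r*d[uv[1],uv[0]]
Q=np.array([P((u,v)) for u in range(0,300,2) for v in range(60,300,2)])
a=Q@S-63;b=Q@Y-541
m=(np.hypot(a,b-85)<19)&(Q[:,2]>100)&(Q[:,2]<150)
z=Q[m,2];print(len(z),np.percentile(z,[5,25,50,75,95]))
H=np.array([P((u,v)) for u in range(300,320,2) for v in range(360,395,2)]);print("handle top",np.median(H[:,2]))
m=(np.hypot(a,b-85)<26)&(Q[:,2]>60);hist=np.histogram(Q[m,2],bins=np.arange(60,170,4));print([(int(e),int(c)) for c,e in zip(*hist) if c])
E
python3 disc.py w10
```

```text
[383.20260289 379.45897508 122.56467612] [-6.74023045 -3.85069204 -4.20085678] [ 9.24003811e-01 -3.82381421e-01  5.49626433e-04 -1.05069956e-03]Traceback (most recent call last):
  File "disc.py", line 8, in <module>
    Q=np.array([P((u,v)) for u in range(0,300,2) for v in range(60,300,2)])
                ~^^^^^^^
  File "disc.py", line 7, in P
    o,r=wray(uv,s);return o+r*d[uv[1],uv[0]]
        ~~~~^^^^^^
  File "h.py", line 20, in wray
    p=arm.camera_params("wrist")
ValueError: time passes only in moves, steps and waits
```

```bash
cat > disc.py <<'E'
from h import *
import sys
def disc(s,d):
    p=arm.camera_params("wrist")
    v,u=np.mgrid[60:300:2,0:640:2];uv=np.c_[u.ravel(),v.ravel()].astype(float)
    v2,u2=np.mgrid[360:396:2,300:320:2];uv=np.r_[uv,np.c_[u2.ravel(),v2.ravel()]]
    q=cv2.undistortPoints(uv[:,None],p["K"],p["dist"])[:,0];D=d[uv[:,1].astype(int),uv[:,0].astype(int)]
    T=np.eye(4);T[:3,:3]=R.from_quat(s["ee_rot"]).as_matrix();T[:3,3]=s["position"]
    Q=(T@p["mount"]@np.c_[q[:,0]*D,-q[:,1]*D,-D,np.ones(len(D))].T).T[:,:3]
    a=(Q[:,0]-Q[:,1])*.7071-63;b=(Q[:,0]+Q[:,1])*.7071-541
    H=Q[-u2.size:,2];print("handle top",np.median(H))
    ok=(D>0)&(uv[:,1]<300)
    print("column ring", np.median(Q[ok&(abs(b)<19)&(a>9)&(a<20)&(Q[:,2]>150)&(Q[:,2]<180),2]))
    m=ok&(np.hypot(a,b-85)<19)&(Q[:,2]>110)&(Q[:,2]<150)
    hist=np.histogram(Q[m,2],bins=np.arange(110,150,1));print([(int(e),int(c)) for c,e in zip(*hist) if c])
    m=ok&(abs(a)<14)&(b<-85)&(b>-115)&(Q[:,2]>80)&(Q[:,2]<115);print("pad",m.sum(),np.median(Q[m],0).round(1) if m.any() else None)
    return Q,ok
if __name__=="__main__":
    s=arm.read_state();im,d=arm.get_image("wrist");cv2.imwrite(f"pics/{sys.argv[1]}.png",im);np.save(f"pics/{sys.argv[1]}.npy",d)
    print(s["position"],s["contact_force"]);disc(s,d)
E
python3 disc.py w11
python3 - <<'E'
from disc import *
s1=dict(position=np.array([380.986,380.372,171.417]),ee_rot=np.array([9.24136915e-01,-3.82061064e-01,2.87472665e-04,4.71697427e-04]))
disc(s1,np.load("pics/w1.npy"))
E
```

```text
[383.20334967 379.46510242 122.52719486] [-7.398038   -4.58612704 -3.82959638]
handle top 159.71950674348705
column ring 170.23216263491108
[(120, 8), (121, 212), (122, 867), (123, 469), (124, 34), (125, 9), (126, 22), (127, 35), (128, 19), (129, 12), (130, 16), (131, 29), (132, 26), (133, 9), (134, 16), (135, 29), (136, 27), (137, 7), (138, 6), (139, 15), (140, 9), (141, 6), (144, 2), (145, 11), (146, 21), (147, 28), (148, 47)]
pad 1483 [357.2 266.7 105.4]
handle top -1.8822503352195668
column ring 170.15808309901362
[(120, 8), (121, 100), (122, 455), (123, 248), (124, 32), (125, 1), (126, 6), (127, 11), (128, 12), (129, 2), (130, 5), (131, 11), (132, 16), (133, 2), (134, 4), (135, 10), (136, 11), (137, 3), (138, 1), (139, 1), (140, 1), (145, 1), (146, 4), (147, 14), (148, 13)]
pad 887 [356.9 266.8 105.4]
```

View pics/w11.png

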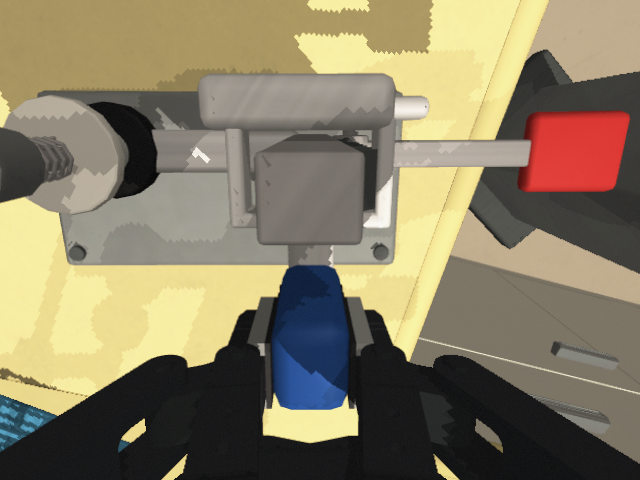

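Request:
drive_tool(steps=[[0,0,-0.002,0,0.018],[0,0,-0.002,0,0.018],[0,0,-0.001,0,0.018],[0,0,-0.001,0,0.018],[0,0,0,0,0.018],[0,0,0,0,0.018]])

```text
clock: 18.4
position: [383.1, 379.4, 125.4]
ee_rot: [0.924, -0.383, 0.0, -0.001]
contact_force: [-2.7, 1.4, -16.7]
gripper_width: 23.7
```

Request:
drive_tool(steps=[[0,0,-0.001,0,0.018],[0,0,-0.001,0,0.018],[0,0,0,0,0.018]])

```text
clock: 18.7
position: [383.2, 379.4, 126.6]
ee_rot: [0.924, -0.383, 0.0, -0.001]
contact_force: [0.4, 3.1, -24.5]
gripper_width: 23.0
```

```bash
python3 disc.py w12
```

```text
[383.15225555 379.41003119 126.59700942] [  0.43556983   3.13742391 -24.49388939]
handle top 163.66461227860728
column ring 170.24055472672308
[(123, 1), (124, 49), (125, 574), (126, 770), (127, 159), (128, 14), (129, 12), (130, 26), (131, 25), (132, 11), (133, 14), (134, 22), (135, 27), (136, 10), (137, 3), (138, 19), (139, 17), (140, 7), (144, 3), (145, 8), (146, 16), (147, 38), (148, 32)]
pad 1363 [357.1 266.7 103.4]
```

Request:
drive_tool(steps=[[0,-0.0005,-0.0005,0,0.018],[0,0,-0.0005,0,0.018],[0,0,0,0,0.018]])

```text
clock: 19.05
position: [383.1, 379.3, 127.3]
ee_rot: [0.924, -0.383, -0.0, -0.0]
contact_force: [1.2, 4.5, -28.1]
gripper_width: 22.9
```

Request:
drive_tool(steps=[[0,0,-0.0005,0,0.018],[0,0,0,0,0.018],[0,0,0,0,0.018]])

```text
clock: 19.35
position: [383.1, 379.3, 127.4]
ee_rot: [0.924, -0.383, -0.0, -0.0]
contact_force: [2.3, 4.0, -29.2]
gripper_width: 23.3
```

Request:
drive_tool(steps=[[0,-0.0003,-0.0005,0,0.018],[0,0,0,0,0.018],[0,0,0,0,0.018]])

```text
clock: 19.65
position: [383.1, 379.3, 127.5]
ee_rot: [0.924, -0.383, -0.0, 0.0]
contact_force: [2.1, 4.3, -30.4]
gripper_width: 23.2
```

Request:
drive_tool(steps=[[0,-0.0003,-0.0005,0,0.018],[0,0,0,0,0.018],[0,0,0,0,0.018]])

```text
clock: 19.95
position: [383.1, 379.3, 127.6]
ee_rot: [0.924, -0.383, -0.001, 0.0]
contact_force: [1.9, 5.0, -32.0]
gripper_width: 23.3
```

Request:
drive_tool(steps=[[0,-0.0003,-0.0005,0,0.018],[0,0,0,0,0.018],[0,0,0,0,0.018]])

```text
clock: 20.25
position: [383.2, 379.4, 131.0]
ee_rot: [0.924, -0.383, -0.0, 0.0]
contact_force: [-5.1, 0.6, -15.4]
gripper_width: 23.2
```

```bash
python3 disc.py w13
```

```text
[383.16853514 379.3713329  131.01135849] [ -5.08629046   0.58856398 -15.44673574]
handle top 168.1844999972123
column ring 170.20427638600398
[(128, 18), (129, 303), (130, 862), (131, 309), (132, 14), (133, 9), (134, 15), (135, 26), (136, 11), (137, 2), (138, 12), (139, 17), (140, 6), (145, 9), (146, 12), (147, 29), (148, 34)]
pad 1354 [357.1 266.9 105.4]
```

Request:
drive_tool(steps=[[0,0,0.0005,0,0.018],[0,0,0.0005,0,0.018],[0,0,0,0,0.018],[0,0,0,0,0.018]])

```text
clock: 20.7
position: [383.2, 379.4, 130.6]
ee_rot: [0.924, -0.383, -0.0, 0.0]
contact_force: [-5.9, 0.2, -13.1]
gripper_width: 23.1
```

Request:
drive_tool(steps=[[0,0,0.0005,0,0.018],[0,0,0.0005,0,0.018],[0,0,0,0,0.018]])

```text
clock: 21.0
position: [383.2, 379.4, 130.3]
ee_rot: [0.924, -0.383, -0.0, -0.0]
contact_force: [-6.7, 0.2, -11.9]
gripper_width: 23.2
```

Request:
drive_tool(steps=[[0,0,0.001,0,0.018],[0,0,0.001,0,0.018],[0,0,0,0,0.018]])

```text
clock: 21.3
position: [383.2, 379.4, 129.9]
ee_rot: [0.924, -0.382, 0.0, -0.0]
contact_force: [-9.9, -2.5, -1.6]
gripper_width: 23.6
```

```bash
python3 disc.py w14
```

```text
[383.22199445 379.44676021 129.91896168] [-9.90136559 -2.51552937 -1.58139351]
handle top 167.1176040940109
column ring 170.19759758700474
[(127, 15), (128, 335), (129, 840), (130, 322), (131, 12), (132, 12), (133, 20), (134, 26), (135, 11), (136, 3), (137, 11), (138, 28), (139, 10), (140, 1), (144, 2), (145, 5), (146, 18), (147, 27), (148, 35)]
pad 1371 [357.  266.8 105.4]
```

Request:
drive_tool(steps=[[0,0,0,0,0.03],[0,0,0,0,0.045],[0,0,0,0,0.06],[0,0,0,0,0.06],[0,0,-0.01,0,0.06],[0,0,-0.02,0,0.06],[0,0,-0.03,0,0.06],[0,0,0,0,0.06],[0,0,0,0,0.06]])

```text
clock: 22.25
position: [384.1, 380.0, 187.7]
ee_rot: [0.924, -0.383, 0.0, -0.001]
contact_force: [-0.8, 0.7, -0.6]
gripper_width: 60.2
```

```bash
python3 disc.py w15
```

```text
[384.11421668 379.98754772 187.68025455] [-0.79656154  0.70462684 -0.62886842]
handle top -2.012109946411641
column ring 170.17530220704882
[(127, 8), (128, 174), (129, 412), (130, 125), (131, 7), (132, 3), (133, 13), (134, 7), (135, 3), (136, 1), (137, 1), (138, 4), (145, 1), (146, 3), (147, 12), (148, 10)]
pad 751 [357.1 266.7 105.5]
```

View pics/w15.png

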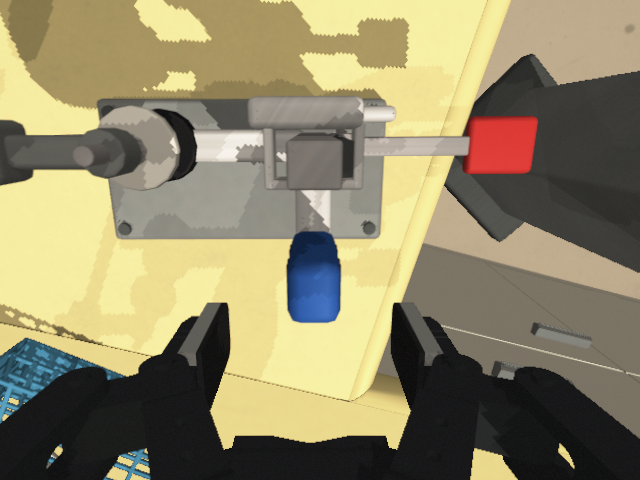

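Request:
drive_tool(steps=[[0,0.02,0,0,0.04],[0,0.03,0,0,0.02],[0,0.03,0,0,0],[0.015,0.02,0,0,0],[0.025,0,0,0,0],[0.021,0,0,0,0],[0,0,-0.0,0,0],[0,0,0.02,0,0],[0,0,0.02,0,0],[0,0,0.01,0,0],[0,0,0,0,0],[0,0,0,0,0]])

```text
clock: 23.5
position: [356.3, 266.1, 136.5]
ee_rot: [0.924, -0.382, 0.0, 0.0]
contact_force: [0.8, 0.2, 0.4]
gripper_width: 0.3
```

```bash
python3 - <<'E'
from h import *
s=arm.read_state();print(s["position"],s["contact_force"],s["gripper_width"])
im,d=arm.get_image("wrist");cv2.imwrite("pics/w16.png",im)
im,d=arm.get_image("scene");cv2.imwrite("pics/s16.png",im)
E
```

```text
[356.3000855  266.08653936 136.5331251 ] [0.81761944 0.15948376 0.37732906] 0.2726973922929709
```

View pics/w16.png

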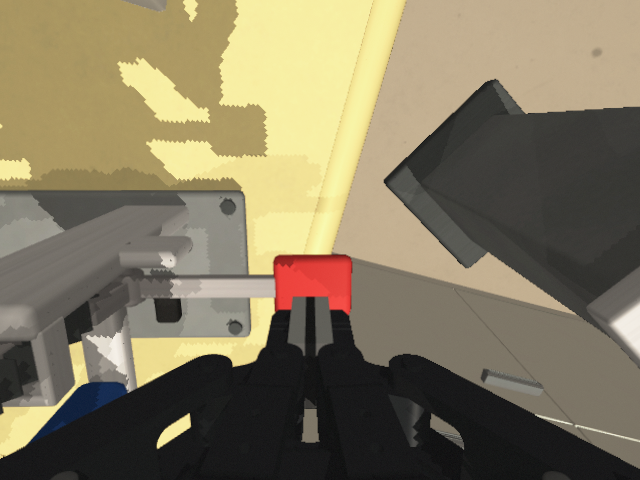

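View pics/s16.png

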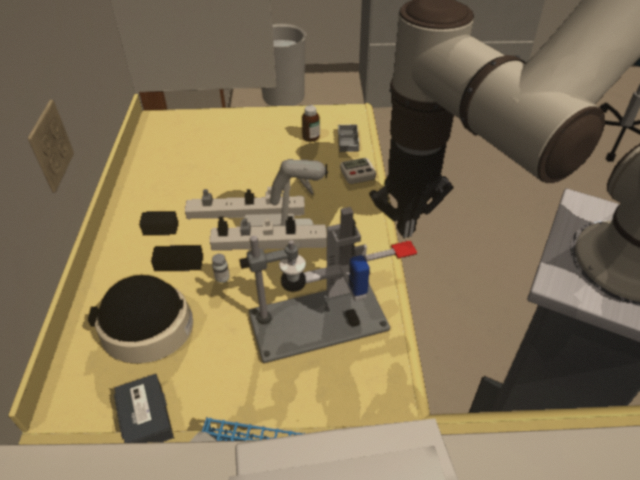

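Request:
drive_tool(steps=[[0,0,0.01,0,0],[0,0,0.008,0,0],[0,0,0,0,0],[0,0,0,0,0],[0,0,0,0,0],[0,0,0,0,0],[0,0,0,0,0],[0,0,0,0,0],[0,0,0,0,0],[0,0,0,0,0],[0,0,0,0,0],[0,0,0,0,0],[0,0,0,0,0],[0,0,0,0,0],[0,0,0,0,0]])

```text
clock: 25.1
position: [356.2, 265.7, 118.3]
ee_rot: [0.924, -0.383, 0.0, 0.0]
contact_force: [0.7, 0.7, -1.0]
gripper_width: 0.1
```

```bash
python3 - <<'E'
from h import *
im,d=arm.get_image("scene");cv2.imwrite("pics/s17.png",cv2.resize(im[220:340,230:390],(800,600),interpolation=2))
E
```

```text
(no output)
```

View pics/s17.png

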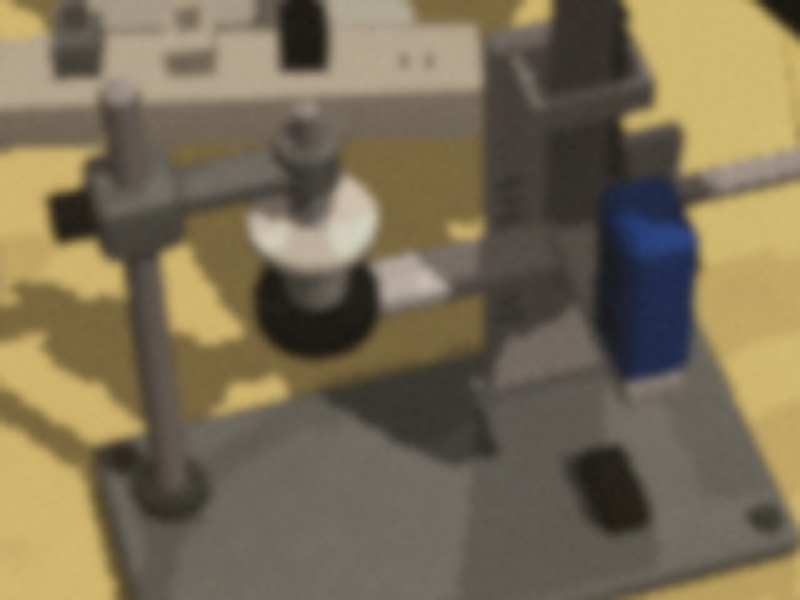

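Request:
drive_tool(steps=[[0,0,0.004,0,0],[0,0,0.004,0,0],[0,0,0.002,0,0],[0,0,0.002,0,0],[0,0,0.002,0,0],[0,0,0.002,0,0],[0,0,0.002,0,0],[0,0,0,0,0],[0,0,0,0,0]])

```text
clock: 26.05
position: [356.1, 265.6, 100.2]
ee_rot: [0.924, -0.383, -0.0, 0.0]
contact_force: [-0.1, -0.9, 0.4]
gripper_width: 0.1
```

```bash
python3 disc.py w18; python3 - <<'E'
from h import *
im,d=arm.get_image("scene");cv2.imwrite("pics/s18.png",cv2.resize(im[200:320,320:480],(800,600),interpolation=2))
E
```

```text
[356.14935156 265.63798503 100.15796189] [-0.09471711 -0.89073171  0.43906757]
handle top 137.98679478924296
column ring nan
[]
pad 188 [365.  257.4  99.1]
  return _methods._mean(a, axis=axis, dtype=dtype,
  ret = ret.dtype.type(ret / rcount)
```

View pics/w18.png

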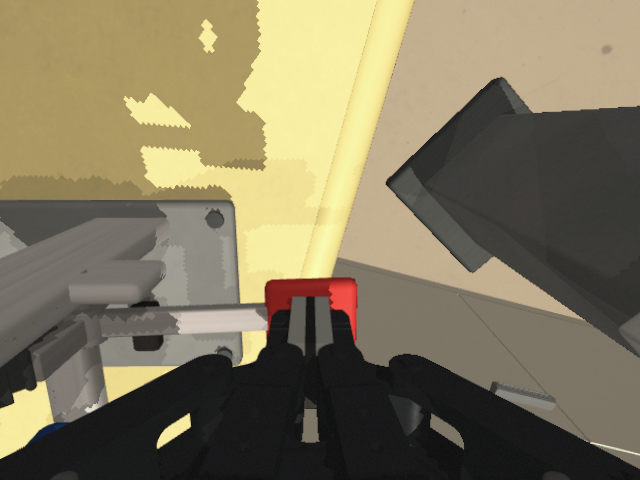

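View pics/s18.png

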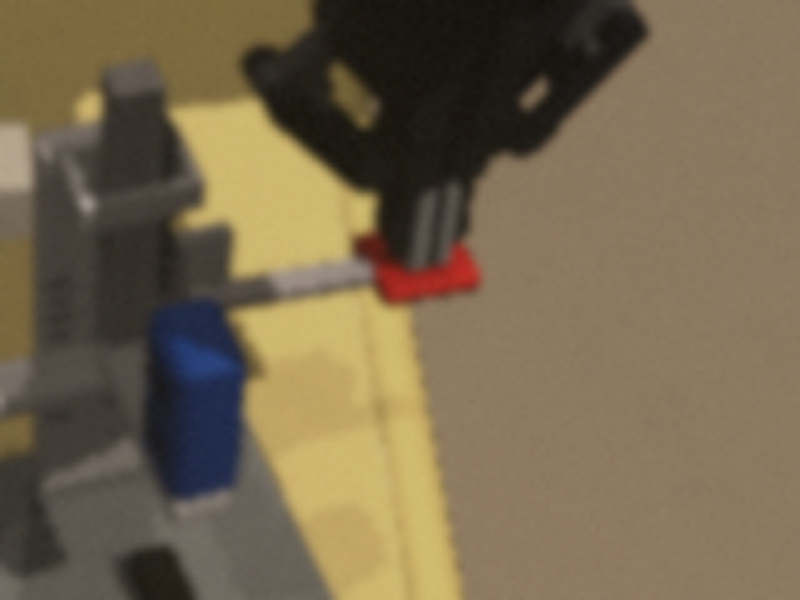

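Request:
drive_tool(steps=[[0,0,0.002,0,0],[0,0,0.002,0,0],[0,0,0.002,0,0],[0,0,0.002,0,0],[0,0,0.001,0,0],[0,0,0,0,0],[0,0,0,0,0]])

```text
clock: 26.85
position: [356.5, 266.1, 91.6]
ee_rot: [0.924, -0.383, 0.0, -0.001]
contact_force: [0.9, 1.3, 3.1]
gripper_width: -0.2
```

Request:
drive_tool(steps=[[0,0,0.002,0,0],[0,0,0.002,0,0],[0,0,0.001,0,0],[0,0,0,0,0],[0,0,0,0,0],[0,0,0,0,0],[0,0,0,0,0],[0,0,0,0,0],[0,0,0,0,0],[0,0,0,0,0],[0,0,0,0,0],[0,0,0,0,0],[0,0,0,0,0],[0,0,0,0,0]])

```text
clock: 28.25
position: [356.1, 265.6, 86.3]
ee_rot: [0.924, -0.383, -0.0, 0.0]
contact_force: [0.6, 1.1, 3.1]
gripper_width: 0.2
```

```bash
python3 - <<'E'
from h import *
s=arm.read_state();print(s["position"],s["contact_force"])
im,d=arm.get_image("scene");cv2.imwrite("pics/s19.png",cv2.resize(im[210:360,240:440],(800,600),interpolation=2))
E
```

```text
[356.08156601 265.59646693  86.26882872] [0.57524837 1.05794715 3.10841841]
```

View pics/s19.png

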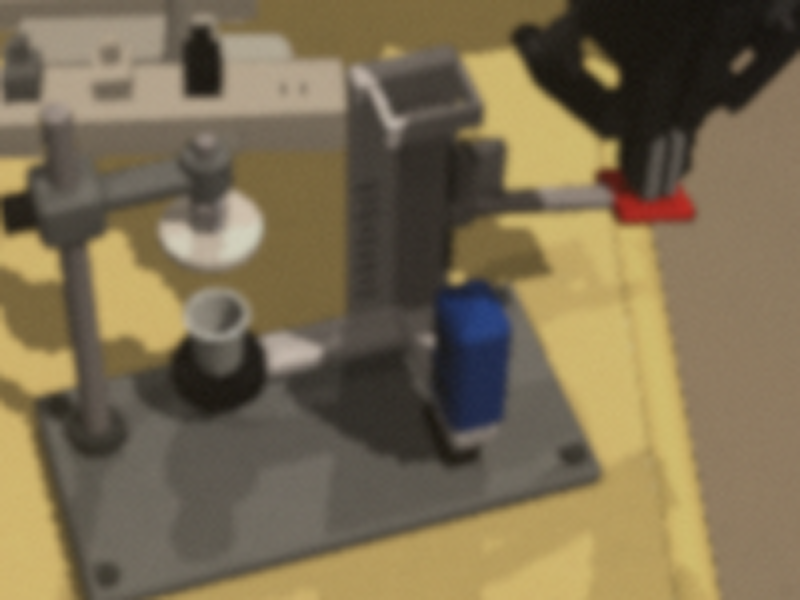

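Request:
drive_tool(steps=[[0,0,0,0,0],[0,0,0,0,0],[0,0,0,0,0],[0,0,0,0,0],[0,0,0,0,0],[0,0,0,0,0],[0,0,0,0,0],[0,0,0,0,0]])

```text
clock: 29.1
position: [356.1, 265.6, 86.3]
ee_rot: [0.924, -0.383, -0.0, 0.0]
contact_force: [0.4, 0.8, 3.1]
gripper_width: -0.3
```

```bash
python3 - <<'E'
from h import *
d0=np.load("pics/scene0.npy");im0=cv2.imread("pics/scene0.png")
im,d=arm.get_image("scene");cv2.imwrite("pics/s20.png",im)
p=arm.camera_params("scene");W=np.linalg.inv(p["world_to_cam"])
for k,(I,D) in enumerate(((im0,d0),(im,d))):
    h=cv2.cvtColor(I,cv2.COLOR_BGR2HSV);m=cv2.inRange(h,(105,130,40),(130,255,255));m[:270]=0;m[320:]=0;m[:,:340]=0;m[:,380:]=0
    v,u=np.nonzero(m);q=cv2.undistortPoints(np.c_[u,v].astype(float)[:,None],p["K"],p["dist"])[:,0];z=D[v,u]
    Q=(W@np.c_[q[:,0]*z,-q[:,1]*z,-z,np.ones(len(z))].T).T
    print(len(u),v.min(),v.max(),u.mean(),v.mean(),np.percentile(Q[:,2],[2,50,90,98]).round(1))
E
```

```text
452 281 316 358.38274336283183 297.70353982300884 [ 64.2 105.4 114.5 115.5]
334 282 314 359.1377245508982 296.7215568862275 [ 66.1 109.5 114.8 116.1]
```

Request:
drive_tool(steps=[[0,0,-0.003,0,0],[0,0,-0.004,0,0],[0,0,-0.004,0,0],[0,0,-0.004,0,0],[0,0,-0.004,0,0],[0,0,-0.005,0,0],[0,0,-0.01,0,0],[0,0,-0.02,0,0],[0,0,-0.03,0,0],[-0.03,0.01,-0.02,0,0],[-0.03,0,0,0,0],[0,0,0,0,0],[0,0,0,0,0],[0,0,0,0,0]])

```text
clock: 30.55
position: [306.8, 300.7, 190.3]
ee_rot: [0.924, -0.383, 0.0, 0.0]
contact_force: [0.8, 0.1, 0.1]
gripper_width: 0.2
```

```bash
python3 disc.py w21; python3 - <<'E'
from disc import *
im,d=arm.get_image("top");cv2.imwrite("pics/s21.png",cv2.resize(im[180:320,230:390],(800,600)))
E
```

```text
[306.84581026 300.67259832 190.30741296] [0.78307988 0.14795453 0.11286705]
handle top 228.06690412785446
column ring 170.17012796616623
[]
pad 693 [357.  266.2 105.4]
```

View pics/w21.png

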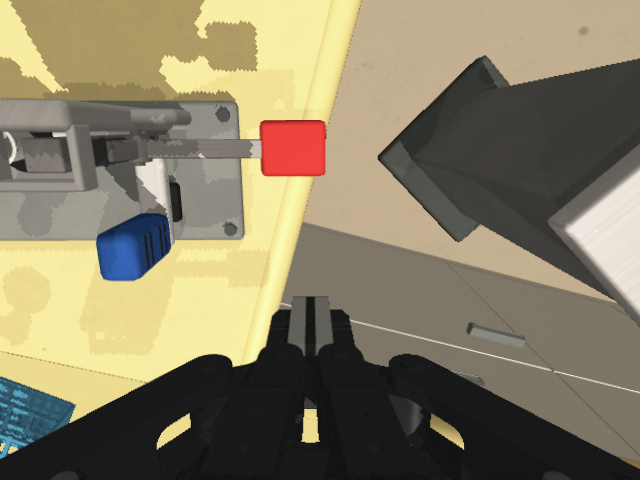

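```bash
python3 - <<'E'
from disc import *
s=arm.read_state();d=np.load("pics/w21.npy")
for uv in ((125,255),(115,260),(130,245),(120,250),(45,152),(40,160)):
    o,r=wray(uv,s);print(uv,(o+r*d[uv[1],uv[0]]).round(1))
E
```

```text
(125, 255) [382.2 371.7 113.3]
(115, 260) [384.4 378.4 112.5]
(130, 245) [383.9 365.6 112.2]
(120, 250) [385.9 371.2 113.4]
(45, 152) [427.  333.3 159.6]
(40, 160) [426.9 337.8 158.9]
```

Handle top about 113 mm and rail top about 159 mm: the carriage is on its bottom stop, and the lever pad is back at rest at 105.4 mm.

```bash
python3 - <<'E'
from bench import arm
print(arm.job_done(), arm.read_state()["clock"])
E
```

```text
the job is handed in; nothing more can be done
the job is handed in; nothing more can be done
```

The lid check is done and handed in, at about 30.7 s of the 54 s allowed. I raised the carriage notch by notch to about 54.5 mm, let go, then used the release lever to bring it down to the bottom.

- **Finding the notch:** At the 46.5 mm notch the cover had not lifted (disc top 122.6 mm, the same as at the start). It began to lift at about 46.9 mm of carriage height. At the next notch, 54.5 mm, it sat about 7 mm higher, pressed with an estimated 10 N. I did not go a notch further.
- **Ratchet hold:** After I let go, the pawl alone held the carriage for about 3.5 to 4 s. The pictures showed the cover still lifted, with the disc top at about 129.4 mm.
- **Release:** I pressed the lever about 19 mm with about 3 N until the carriage was down, then let it up slowly.
- **Last checks:** The handle top was at about 113 mm and the rail top at about 159 mm, so the carriage is on its bottom stop. The lever pad was back at its rest height of 105.4 mm, and the gripper was clear of everything. I did not separately check after the release that the cover had returned to its starting height.

**What disagreed:** Several teeth took about 25 to 32 N of lift instead of the 6 N or so described, and I did not find out why. Each then gave way with a small jump. On the last tooth the jump ended at about 54.8 to 55 mm. The highest settled reading there put the cover force at about 10 N, against its 15 N limit. I could not read the peak during the jump.

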